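# Open the hot crucible furnace with the lid lifter

## Robot

A 6-joint arm with a two-finger parallel gripper is mounted at the origin on a cart in front of the work surface, level with it; the furniture and walls round the work are solid. World frame = base frame: x ahead of the robot, y to its left, z up, the work surface at z = 0. Lengths are in m, angles in rad, forces in N, time in s.
With the tool pointing down it reaches from about 0.15 to 0.775 m from the base axis. Payload 6.1 kg.
Tool frame: the origin (TCP) lies on the centre line of the jaws, within the pads' length; the fingertips stand 25 mm ahead of it and the grasp point (between the pads) lies 6 mm ahead of it; x points along the fingers, y is the direction in which the jaws open and shut, and the axes are right-handed (so a half turn about x gives the same grasp; the last joint's range is limited). The gripper opens to 85 mm and grips with 20 to 120 N. Pads are 22 mm wide; open, the fingers measure 114 mm over their backs; the gripper's body (76 mm by 85 mm) begins 54 mm behind the grasp point. The pads swing forward as they close: fully open they stand 13 mm farther back than shut.
Start: joints at [1.271, 0.126, -0.04, 1.405, 0, 1.571], TCP at [0.155, 0.502, 0.233] pointing down, gripper open.
Joint ranges: [-2.72, 2.72], [-0.95, 1.95], [-1.27, 1.35], [-1.78, 2.02], [-1.46, 1.47], [-3.14, 3.14]. Speed limits (rad/s): [2.39, 2.39, 3.01, 3.14, 3.14, 3.14].

## Interface

Orientations are given as [roll, pitch, yaw] about the fixed x, y, z axes, in that order (R = Rz(yaw) Ry(pitch) Rx(roll)).
In Python, from bench import bot, cams, ticket gives the robot as it stands.
- The arm moves only by the tool servo_tool, never from a script. Its argument "motion" is a list of rows, each an object with "linear": the shift along the tool's x, y, z in m, a list of three; "dr": the turn, a rotation vector about the tool's x, y, z in rad, a list of three. A call has 1 to 8 rows; each row shifts and turns the pose as measured when the row begins, along the tool's axes as they then stand; what a row does not reach is not made up. A row lasts 1/10 s, in which the tool goes at most 50 mm and 8.59 degrees, less where a joint would pass 70% of its speed; a pose out of reach is approached as far as the arm can. A call is refused whole if a number of a shift passes 0.05 or a number of a turn 0.15, either way. A call with a gripper value outside its range is refused whole. "hand" is the opening, from 0 (shut) to 1 (fully open), set as the call begins (left out, the last holds). The fingers move at their own pace and stop on an object; "squeeze" is the grip in N (left out, the last holds). Time passes only in rows, so rows that do not move let the fingers close. It gives the time, the measured TCP pose, the force and the opening at its end, in the units of the state.
- bot.get_state(): the state, without advancing time (a new reading comes with each control period).
- cams.get_image(name): name is "scene" or "side" or "wrist"; returns the picture (384x512x3 uint8, blue, green, red); there is no depth.
- cams.camera_model(name): a dict with "fx", "fy", "cx", "cy" (pixels), "position" and "orientation" of the camera in the world. Camera axes: x right, y down, z forward; pixel columns grow to the right and rows downward; lengths in m; the calibration is good to about 2 mm. A picture is of the moment at which its call begins: read the wrist's pose just before it. camera_model takes no time and is no camera call; for the wrist camera it gives the pose at the moment of the call.
- ticket.sign_off(): hands the job in, once; it reports no verdict.
The state is a dict: "time": time; "qpos": joint angles; "qvel": joint speeds; "effort": joint torques, N m; "tool_pos": TCP position; "tool_rot": TCP orientation; "force": force on the tool from outside, world axes, zero at the start; "torque": the same for the moment, N m; "finger_gap": opening from 0.0 (shut) to 1.0 (fully open).
Only numpy, scipy, OpenCV 4.12 (cv2) and the standard library are available. Lean on these libraries where they do the work, as an engineer would, in place of code of your own. Each camera call takes 0.05 s, during which the arm holds its last target. There are 200 camera calls.

## Task

Open the hot crucible furnace: take the hooked lid lifter from its stand, hook it under the loop handle of the furnace lid, lift the lid off, seat it squarely in the ring of the lid rest, and hang the lifter back in its stand. The lid is heavier towards one end of its loop and nobody knows by how much, so try it gently on its seat and shift the hook along the loop until it comes up level; it must never tip more than about 5 degrees, and it must not be pulled, pressed or dropped hard. Touch the hot lid and furnace with nothing but the lifter, and leave everything else on the bench where it is.

Things in the scene. Friction and masses are not known exactly. Their poses are not given: they have to be found in the camera images.
- furnace: Round grey bench furnace, fixed, 170 mm across, 86 mm high, white control box (50 x 96 x 62 mm) on its -x side. Origin on the table under the mouth's centre, z up. On top a dark steel mouth collar, 132 mm across outside, 106 mm inside; its top, the lid's seat, is 92 mm above the origin. A lid lifted off balance tips about the collar's outer edge.
- lid: Round steel lid, 150 mm across, 16 mm thick, 0.55 to 0.75 kg, loose on the collar. Origin: centre of the underside that rests on the seat; z up. Below it a spigot, 96 mm across, 8 mm deep. Its filling is uneven: the centre of mass lies at x = 0, 11 mm above the origin and anywhere from y = -33 to +33 mm, unseen, new each time. Hung from the hook it leans 1 degree or more for each mm off that y.
- loop_mid (a point): Middle of the lid's loop handle, on the axis of its bar, 40 mm above the lid's origin; axes as the lid's. The bar is round, 8 mm thick, straight along the lid's y from -55 to +55 mm, with 20 mm of free height between the lid's flat top and the bar's underside. Legs 8 mm thick at y = -60 and +60 mm.
- lifter: Lid lifter, flat steel hook with black handle, 0.14 kg, hanging upright in its stand. Origin: underside of the hook below the shank; z up the shank. Shank 6 (x) by 8 mm (y). Toe 8 mm wide, 6 mm thick, from the shank to x = +24 mm; its end lip (x = 20 to 24 mm) rises 10 mm above the origin. Guard disc 40 mm across, 3 mm thick, underside 85 mm above the origin.
- hook_throat (a point): Middle of the hook's throat, where the lid's bar rests: top of the toe, 6 mm above the lifter's origin and 11.5 mm towards +x, halfway between shank (x = 3 mm) and lip (x = 20 mm). Axes as the lifter's.
- lifter_grip (a point): Centre of the lifter's handle, 122 mm above its origin. The handle is 14 mm (x) by 26 mm (y) and reaches from 88 to 150 mm above the lifter's origin; grip it from above, across the 14 mm. Axes as the lifter's.
- lifter_stand: Steel stand, fixed, 84 x 60 mm top, 100 mm high. Origin on the table straight below the hanging shank, z up. The top has a closed slot 14 mm wide (y = -7 to +7 mm) from x = -10 to +34 mm; the hook goes down through it, toe towards +x, and the guard disc rests on the top, so that the lifter's origin hangs 15 mm above the stand's origin.
- lid_rest: Low steel ring on three legs, fixed, 130 mm across outside and 106 mm inside, its top 48 mm above the table. Origin on the table under the ring's centre. The lid's spigot goes inside the ring and the lid's underside lies on its top, at any yaw.
- dropper: Brown dropper bottle, 33 mm across, 94 mm high, origin under it; bystander.
- vial_a: Small capped vial, 21 mm across, 50 mm high, origin under it; bystander.
- vial_b: Small capped vial, 21 mm across, 50 mm high, origin under it; bystander.
- timer: Flat bench timer, 62 x 62 x 18 mm, origin under it; bystander.
- tweezers: Tweezers lying near the bench edge, 122 mm long (along y), origin under them; bystander.
- weight: Brass weight with a knob, 29 mm across, 50 mm high, origin under it; bystander.
- boat: White weighing boat, 70 x 70 x 15 mm, origin under it; bystander.
There are look-alikes about, which are no part of the job. What is shaped like the lifter_stand but yellow is not meant.

How it is judged:
On the way, in this order (a step that is already met when the one before it is completed fails the run):
1. the lid hangs level from the lifter, clear of the furnace (z of lid in the frame of furnace above 0.104 m and contact force between lifter and lid above 2 N and contact force between lid and furnace below 0.1 N and angle between lid's own z axis and vertical below 0.1 rad), for 0.3 s.
2. the lid is seated in the ring of the lid rest and the lifter is free of it (horizontal distance between lid and lid_rest below 0.007 m and z of lid in the frame of lid_rest below 0.051 m and angle between lid's own z axis and vertical below 0.04 rad and contact force between lifter and lid below 0.1 N), for 0.2 s.
At the end, for the whole second after the job is handed in: The lid lies flat in the ring of the lid rest (centre within 7 mm, underside within 3 mm of the ring's top, tilt under 0.04 rad), the lifter hangs upright in its stand with the guard disc on the top (within 14 mm sideways, 4 mm in height, tilt under 0.08 rad), both at rest (horizontal distance between lid and lid_rest below 0.007 m and z of lid in the frame of lid_rest between 0.045 and 0.051 m and angle between lid's own z axis and vertical below 0.04 rad and linear speed of each of lid, lifter below 0.02 m/s and horizontal distance between lifter and lifter_stand below 0.014 m and z of lifter in the frame of lifter_stand between 0.011 and 0.019 m and angle between lifter's own z axis and vertical below 0.08 rad); the robot touches nothing.
It fails at once if the lid tips more than 0.1 rad (about 6 degrees) (angle between lid's own z axis and vertical above 0.1 rad).
It fails at once if the lifter pulls or presses on the lid with more than 20 N (contact force between lifter and lid above 20 N).
It fails at once if the lid is dropped or pressed on the rest or the furnace with more than 40 N (contact force between lid and lid_rest above 40 N or contact force between lid and furnace above 40 N).
It fails at once if the gripper or arm touches the hot lid or furnace (contact force between any of the fingers, the arm and lid above 0.5 N or contact force between any of the fingers, the arm and furnace above 0.5 N).
It fails at once if a bystander is moved more than 15 mm (distance of any of dropper, vial_a, vial_b, timer, tweezers, weight, boat from where it was at the start of the episode above 0.015 m).
It also fails if it takes over 72 s, if anything falls off the work surface, if the arm or the gripper's body presses on something with over 40 N, if the wrist force passes 120 N, or if a joint passes its speed limit or range.

## Working session

There is one attempt and no reset: what is moved stays moved. The work goes in short steps, Python scripts to look and compute and a tool call to move; the robot and the scene stay as the last step left them, time stands still between calls to the robot, and variables do not carry over. Pictures are saved under pics/ and viewed, about 8 in all and at most 12, crops included, and the job is handed in when it is done.

Besides the shell and the picture viewer there is one more tool, called as name(argument=value, ...) on one line, values as JSON. servo_tool: Moves the arm, as the interface text tells. Its arguments: {"type":"object","properties":{"motion":{"type":"array","items":{"type":"object","properties":{"linear":{"type":"array","items":{"type":"number"}},"dr":{"type":"array","items":{"type":"number"}}}}},"hand":{"type":"number"},"squeeze":{"type":"number"}},"required":["motion"]}

```bash
mkdir -p pics; ls; python3 - <<'E'
from bench import bot,cams
import cv2
s=bot.get_state();print(s)
for n in("scene","side"):
    print(n,cams.camera_model(n));cv2.imwrite(f"pics/{n}0.png",cams.get_image(n))
print(cams.camera_model("wrist"))
E
```

```text
pics
{'time': 0.0, 'qpos': array([ 1.27100364e+00,  1.26412067e-01, -4.05831608e-02,  1.40541958e+00,
        9.40610737e-06,  1.57079879e+00]), 'qvel': array([ 0.00028571, -0.00040548, -0.00031871, -0.00290717,  0.00091936,
       -0.00014866]), 'effort': array([ 4.44389536e-05, -4.35912180e+01,  3.52924883e+01,  1.72959751e-02,
       -1.54252291e-05,  2.57498769e-06]), 'tool_pos': array([0.15492329, 0.50120226, 0.23232303]), 'tool_rot': array([-1.57660547,  1.56917782, -1.87640063]), 'force': array([-0.02200423, -0.29658933, -0.12670859]), 'torque': array([-0.02616173, -0.01662639,  0.03581583]), 'finger_gap': 0.9996927227680281}
scene {'fx': 417.5248351505807, 'fy': 417.5248351505807, 'cx': 261.7355615612745, 'cy': 196.8292432717623, 'position': array([ 0.12989169, -0.79820455,  0.64869935]), 'orientation': array([-2.10470868, -0.02125708, -0.42538926])}
side {'fx': 486.53245556825874, 'fy': 486.53245556825874, 'cx': 257.1289166667275, 'cy': 195.29285325420148, 'position': array([ 0.44421461, -1.07849091,  0.65566225]), 'orientation': array([-2.04394893,  0.0183869 , -0.06413657])}
{'fx': 309.0975921911204, 'fy': 309.0975921911204, 'cx': 251.0882226606447, 'cy': 197.25998005599223, 'position': array([0.08052997, 0.52337119, 0.37356974]), 'orientation': array([2.83440873e+00, 1.22884114e-03, 1.27032987e+00])}
```

View pics/scene0.png

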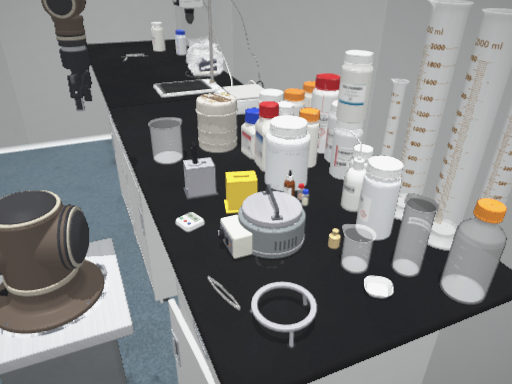

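View pics/side0.png

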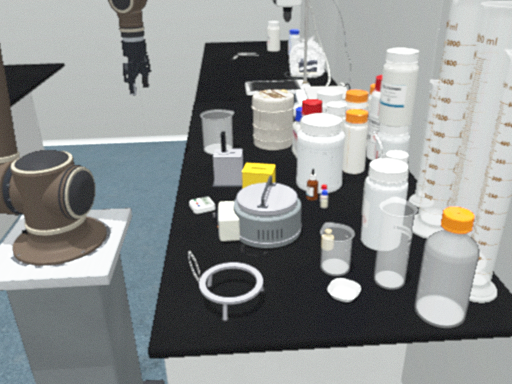

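The scene view shows the grey stand at (200,178) with a black handle at (195,155), a yellow look-alike stand at (241,190), the furnace and lid at (272,220), and the rest ring at (284,305). In the side view these are at (228,167), (259,177), (267,213) and (231,284). The yellow stand has no lifter in it, so I choose the grey one. I'll check that in a close crop.

```bash
cat > h.py <<'E'
import numpy as np,cv2
from scipy.spatial.transform import Rotation as R
def rot(o): return R.from_euler('xyz',o).as_matrix()
def ray(m,u,v):
    d=rot(m['orientation'])@np.array([(u-m['cx'])/m['fx'],(v-m['cy'])/m['fy'],1]);return np.array(m['position']),d
def onz(m,u,v,z):
    p,d=ray(m,u,v);return p+d*(z-p[2])/d[2]
def proj(m,P):
    c=rot(m['orientation']).T@(np.array(P)-m['position']);return m['cx']+m['fx']*c[0]/c[2],m['cy']+m['fy']*c[1]/c[2]
def tri(m1,a,m2,b):
    p,d=ray(m1,*a);q,e=ray(m2,*b);A=np.stack([d,-e],1);t=np.linalg.lstsq(A,q-p,rcond=None)[0]
    x,y=p+d*t[0],q+e*t[1];return (x+y)/2,np.linalg.norm(x-y)
E
python3 - <<'E'
import cv2,numpy as np
from h import *
from bench import cams
a=cv2.imread('pics/scene0.png');b=cv2.imread('pics/side0.png')
c=[a[135:265,175:315],b[120:250,175:315]]
cv2.imwrite('pics/crop1.png',np.hstack([cv2.resize(x,None,fx=2.85,fy=4,interpolation=cv2.INTER_CUBIC) if 0 else cv2.resize(x,(400,371),interpolation=cv2.INTER_CUBIC) for x in c]))
for n,im in(('scene',a),('side',b)):
    m=cams.camera_model(n)
    # ring: bright pixels in region
    r=(250,280,320,332) if n=='scene' else (196,260,268,308)
    g=cv2.cvtColor(im,cv2.COLOR_BGR2GRAY);M=np.zeros_like(g);M[r[1]:r[3],r[0]:r[2]]=(g[r[1]:r[3],r[0]:r[2]]>110)*255
    cs,_=cv2.findContours(M,cv2.RETR_EXTERNAL,cv2.CHAIN_APPROX_NONE);k=max(cs,key=cv2.contourArea)
    P=np.array([onz(m,*p[0],0.048)[:2] for p in cv2.convexHull(k)],np.float32)
    print(n,'ring',cv2.minEnclosingCircle(P),cv2.boundingRect(k))
E
```

```text
scene ring ((0.4298556447029114, -0.27442726492881775), 0.06783874332904816) (251, 281, 66, 51)
side ring ((0.4252205789089203, -0.2758397161960602), 0.07532676309347153) (196, 262, 67, 46)
```

View pics/crop1.png

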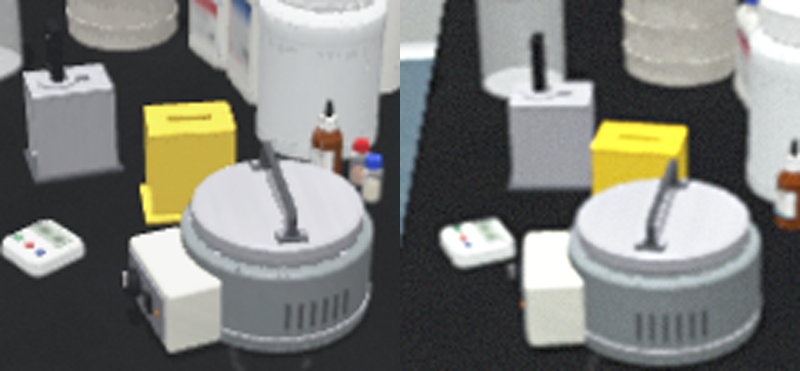

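The close crop shows the grey stand with the black handle upright in it, and the yellow stand is empty. The lid's loop runs from (277,208) to (269,186) in the scene view. In the side view the handle top is at (223,132).

```bash
python3 - <<'E'
from h import *
from bench import cams
S,D=cams.camera_model('scene'),cams.camera_model('side')
f=lambda x,y:(x/2.857+175,y/2.857+135)
g=lambda x,y:((x-400)/2.857+175,y/2.857+120)
def show(n,a,b,z):
    print(n,tri(S,a,D,b),onz(S,*a,z),onz(D,*b,z))
show('handletop',f(53,36),g(538,34),.165)
show('guard',f(57,78),g(541,92),.1)
show('standTL',f(26,75),g(508,88),.1)
show('barfront',f(293,206),g(656,208),.132)
show('barback',f(268,145),g(674,163),.132)
show('footfront',f(291,238),g(650,248),.108)
show('standfrontbotL',f(34,178),g(510,186),0)
show('standfrontbotR',f(118,167),g(588,188),0)
# lid outline ellipse extremes: left, right at z .108
print(onz(S,*f(190,205),.108),onz(S,*f(364,205),.108),onz(D,*g(576,220),.108),onz(D,*g(750,220),.108))
E
```

```text
handletop (array([0.42045251, 0.29135781, 0.16101465]), np.float64(0.015818196369589786)) [0.41151332 0.26455598 0.165     ] [0.42283018 0.30254204 0.165     ]
guard (array([0.42276795, 0.30228423, 0.10005843]), np.float64(2.6570556955121757e-05)) [0.42278888 0.30237312 0.1       ] [0.42276925 0.30246338 0.1       ]
standTL (array([0.3888365 , 0.29710841, 0.11000987]), np.float64(0.003458952980061775)) [0.39491782 0.32127926 0.1       ] [0.38746225 0.31779075 0.1       ]
barfront (array([ 0.5160754 , -0.06351451,  0.13668494]), np.float64(0.008345160126794957)) [ 0.51543177 -0.06351088  0.132     ] [ 0.51876325 -0.04568564  0.132     ]
barback (array([0.54112526, 0.03877474, 0.13213891]), np.float64(0.001981621655416922)) [0.54023216 0.03723543 0.132     ] [0.54163178 0.04128394 0.132     ]
footfront (array([ 0.51128035, -0.07081338,  0.10710766]), np.float64(0.0016412730511501474)) [ 0.50987543 -0.07326945  0.108     ] [ 0.51155464 -0.0708565   0.108     ]
standfrontbotL (array([0.38422611, 0.27690373, 0.00224972]), np.float64(0.0014965273534899796)) [0.38459574 0.2792905  0.        ] [0.38423161 0.28318569 0.        ]
standfrontbotR (array([0.46816797, 0.24945286, 0.01043073]), np.float64(0.0011845076088028061)) [0.47417167 0.26765736 0.        ] [0.46833189 0.26962612 0.        ]
[0.45247852 0.00572767 0.108     ] [ 0.59062019 -0.05127003  0.108     ] [ 0.45191072 -0.01424996  0.108     ] [ 0.60048525 -0.02911609  0.108     ]
```

```bash
cat >> h.py <<'E'
def plan(P,yaw):
    """P: wanted grasp point; yaw: world yaw of tool y. prints shift in present tool axes, and turn about tool x"""
    from bench import bot
    s=bot.get_state();T=rot(s['tool_rot']);G=s['tool_pos']+T@[.006,0,0]
    X=np.array([0,0,-1.]);Y=np.array([np.cos(yaw),np.sin(yaw),0]);W=np.stack([X,Y,np.cross(X,Y)],1)
    print('t',round(s['time'],2),'G',G.round(4),'toolYyaw',round(float(np.arctan2(T[1,1],T[0,1])),4),'tooly,z',T[:,1].round(3),T[:,2].round(3),'gap',round(s['finger_gap'],3),'F',s['force'].round(2),'q6',s['qpos'][5].round(2))
    print('shift(tool now)',(T.T@(np.array(P)-G)).round(4),'turn(tool now)',R.from_matrix(T.T@W).as_rotvec().round(4),'shift(in target axes)',(W.T@(np.array(P)-G)).round(4))
E
python3 -c "
from h import *
plan([.42,.30,.26],-.13)"
```

```text
t 0.1 G [0.155  0.5012 0.2264] toolYyaw 1.2709 tooly,z [ 0.295  0.955 -0.002] [ 0.955 -0.295  0.   ] gap 1.002 F [ 0.13 -0.17 -0.88] q6 1.57
shift(tool now) [-0.0334 -0.114   0.3126] turn(tool now) [1.4009e+00 1.1000e-03 1.2000e-03] shift(in target axes) [-0.0336  0.2889  0.1652]
```

servo_tool(motion=[{"linear":[-0.005,-0.016,0.045],"dr":[0,0,0]},{"linear":[-0.005,-0.016,0.045],"dr":[0,0,0]},{"linear":[-0.005,-0.016,0.045],"dr":[0,0,0]},{"linear":[-0.005,-0.016,0.045],"dr":[0,0,0]},{"linear":[-0.005,-0.016,0.045],"dr":[0,0,0]},{"linear":[-0.005,-0.016,0.045],"dr":[0,0,0]},{"linear":[-0.004,-0.016,0.04],"dr":[0,0,0]},{"linear":[0,0,0],"dr":[0.14,0,0]}])

```text
time: 0.9
tool_pos: [0.4261, 0.2965, 0.2632]
tool_rot: [-1.664, 1.563, -2.098]
force: [-0.3, 0.7, -0.5]
finger_gap: 1.0
```

servo_tool(motion=[{"linear":[0,0,0],"dr":[0.14,0,0]},{"linear":[0,0,0],"dr":[0.14,0,0]},{"linear":[0,0,0],"dr":[0.14,0,0]},{"linear":[0,0,0],"dr":[0.14,0,0]},{"linear":[0,0,0],"dr":[0.14,0,0]},{"linear":[0,0,0],"dr":[0.14,0,0]},{"linear":[0,0,0],"dr":[0.14,0,0]},{"linear":[0,0,0],"dr":[0.14,0,0]}])

```text
time: 1.7
tool_pos: [0.4273, 0.2929, 0.2592]
tool_rot: [-0.715, 1.555, -2.324]
force: [-0.2, -0.2, -0.9]
finger_gap: 1.002
```

```bash
python3 - <<'E'
from h import *
from bench import cams,bot
plan([.42,.30,.26],-.13)
m=cams.camera_model('wrist');im=cams.get_image('wrist');cv2.imwrite('pics/w1.png',im)
for P in([.42,.30,.165],[.42,.30,.1]):print(proj(m,P))
import pickle;pickle.dump(m,open('pics/w1.pkl','wb'))
E
```

```text
t 1.7 G [0.4273 0.2929 0.2532] toolYyaw -0.0378 tooly,z [ 0.999 -0.038 -0.01 ] [-0.038 -0.999  0.012] gap 1.002 F [-0.19 -0.17 -0.88] q6 2.21
shift(tool now) [-0.0068 -0.0076 -0.0068] turn(tool now) [0.0922 0.0123 0.0098] shift(in target axes) [-0.0068 -0.0081 -0.0061]
(np.float64(243.46327496340336), np.float64(189.9090359498741))
(np.float64(245.64792524812313), np.float64(170.87074143595962))
```

View pics/w1.png

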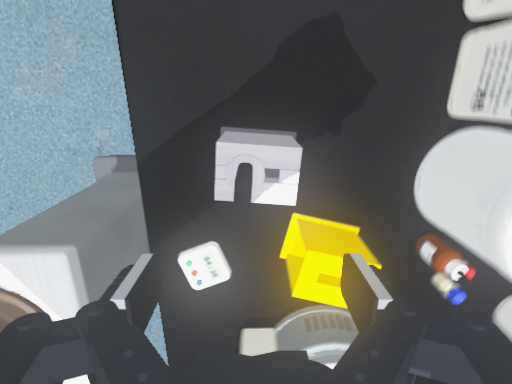

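The wrist view shows the stand top at about (215–301, 148–205), with the guard disc at (245,175) and the black handle at (243,185) in front of it. The open slot end at (272,174) is on the right, so the toe points to world +x. The yellow stand at (325,260) is empty.

```bash
python3 - <<'E'
from h import *
import pickle
m=pickle.load(open('pics/w1.pkl','rb'));im=cv2.imread('pics/w1.png')
g=cv2.cvtColor(im,cv2.COLOR_BGR2GRAY)
c=(g[125:210,210:305]>75).astype(np.uint8)
cs,_=cv2.findContours(c,cv2.RETR_EXTERNAL,cv2.CHAIN_APPROX_NONE);k=max(cs,key=cv2.contourArea)
for r in range(158,210,3): print(r,' '.join('%3d'%v for v in g[r,222:268:2]))
for p in [(217,149),(301,149),(299,205),(215,202)]: print(onz(m,*p,.1).round(4))
print('slot',onz(m,280,170,.1),onz(m,280,179,.1))
cv2.imwrite('pics/c2.png',cv2.resize(im[120:215,205:310],None,fx=5,fy=5,interpolation=cv2.INTER_CUBIC))
E
```

```text
158 207 207 207 206 207 198 204 208 206 211 207 213 207 208 209 210 210 199 209 210 211 211 211
161 208 207 208 206 201 203 208 208 207 211 204 205 206 207 209 209 212 212 214 202 208 209 209
164 203 205 206 203 208 205 208 208 185  72  73  74  75  74  84 197 212 211 216 215 203 209 209
167 210 213 205 206 208 204 208 208 106  75  75  75  76  77  76 141 213 211 217 215 213 191 200
170 214 212 206 208 208 204 210 191  74  74  76  76  76  79  77 142 212 212 216 216 214 178 120
173 210 210 211 206 207 203 210 161  74  75  76  78  78  79  81 149 212 212 215 216 214 191 121
176 213 210 210 207 208 206 210  88  75  75  76  77  78  78  78 155 212 213 215 216 212 199 124
179 188 183 202 207 208 205 187  75  79  80  81  81  81  81  80 158 213 212 214 217 213 187 170
182 211 211 210 207 209 206 176  75  80  80  81  83  85  85  81 163 212 214 214 216 209 196 190
185 209 209 210 208 207 207 163  77  79  81  83  83  84  83  82 176 211 213 214 214 213 213 213
188 209 210 211 212 213 208 147  76  80  80  82  83  85  83  82 191 211 214 213 214 214 214 214
191 207 208 207 208 209 209 132  77  79  82  83  82  83  83  82 203 209 215 214 214 213 238 246
194 206 205 207 206 208 208 114  79  79  78  82  82  83  85  92 211 211 210 210 220 241 246 246
197 208 207 207 207 207 206  89  77  79  80  81  81  82  83  95 207 208 208 235 246 246 246 246
200 174 190 190 195 196 199  84  77  79  80  81  81  83  83 121 207 217 239 246 246 246 246 246
203  74  75  76  74  76  78  75  77  77  80  80  81  81  82  82  87 101 114 142 181 204 230 238
206  74  76  76  77  77  76  79  76  79  79  79  81  80  79  87  86  87  89  88  90  91  92  93
209  75  75  76  75  76  78  78  80  79  80  81  84  83  83  85  86  87  88  89  91  92  92  92
[0.3931 0.3227 0.1   ]
[0.4745 0.3197 0.1   ]
[0.4732 0.2622 0.1   ]
[0.3871 0.2684 0.1   ]
slot [0.45404385 0.29965188 0.1       ] [0.45395857 0.29044325 0.1       ]
```

View pics/c2.png

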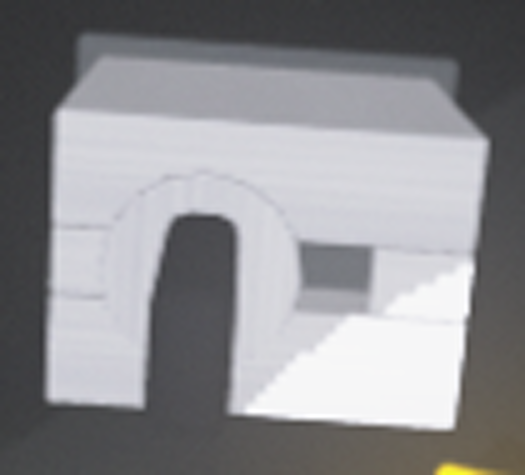

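The close crop shows the grey stand with the guard disc over the slot (disc spans px 225.6–265, its rear edge at row 154.4). The handle rises from it, and the slot's right end is at px (279.5,175), so the lifter choice is confirmed.

```bash
python3 - <<'E'
from h import *
import pickle
m=pickle.load(open('pics/w1.pkl','rb'))
c=[onz(m,*p,.1) for p in [(215.8,142),(302.6,147.6),(296,205.6),(214.4,200.4)]]
for x in c: print('corner',x.round(4))
C=sum(c)/4
print('centre',C.round(4),'yaw top',np.arctan2(*(c[1]-c[0])[1::-1]),'bot',np.arctan2(*(c[2]-c[3])[1::-1]),'sizes',np.linalg.norm(c[1]-c[0]),np.linalg.norm(c[1]-c[2]))
l,r=onz(m,225.6,173,.103),onz(m,265,175.5,.103);print('disc',l.round(4),r.round(4),((l+r)/2).round(4),np.linalg.norm(r-l),'rear',onz(m,245,154.4,.103).round(4))
print('slot end',onz(m,279.5,168.5,.1).round(4),onz(m,279.5,182.4,.1).round(4))
print('handle rear base',onz(m,239.4,163,.105).round(4),onz(m,252.4,163,.105).round(4))
E
```

```text
corner [0.3925 0.3295 0.1   ]
corner [0.4761 0.321  0.1   ]
corner [0.4701 0.2616 0.1   ]
corner [0.3866 0.2702 0.1   ]
centre [0.4313 0.2956 0.1   ] yaw top -0.10125377086218669 bot -0.1024644285559723 sizes 0.08402013604003569 0.059723781592846546
disc [0.4003 0.2993 0.103 ] [0.439  0.2953 0.103 ] [0.4196 0.2973 0.103 ] 0.03891360093558727 rear [0.4202 0.317  0.103 ]
slot end [0.4536 0.3012 0.1   ] [0.4534 0.2869 0.1   ]
handle rear base [0.4145 0.3092 0.105 ] [0.4271 0.3087 0.105 ]
```

```bash
python3 -c "
from h import *
plan([.4195,.297,.137],-.102)"
```

```text
t 1.75 G [0.4272 0.2928 0.2531] toolYyaw -0.0432 tooly,z [ 0.999 -0.043 -0.01 ] [-0.043 -0.999  0.012] gap 1.001 F [ 0.05 -0.02 -0.44] q6 2.22
shift(tool now) [ 0.1161 -0.0067 -0.0053] turn(tool now) [0.0589 0.0124 0.0101] shift(in target axes) [ 0.1161 -0.0081 -0.0034]
```

servo_tool(motion=[{"linear":[0,-0.0067,-0.0053],"dr":[0.059,0.012,0.01]},{"linear":[0,0,0]},{"linear":[0.03,0,0]},{"linear":[0.03,0,0]}])

```text
$.motion[1]: bad value
```

```bash
python3 -c "
from h import *
plan([.4195,.297,.137],-.102)"
```

```text
t 1.75 G [0.4272 0.2928 0.2531] toolYyaw -0.0432 tooly,z [ 0.999 -0.043 -0.01 ] [-0.043 -0.999  0.012] gap 1.001 F [ 0.05 -0.02 -0.44] q6 2.22
shift(tool now) [ 0.1161 -0.0067 -0.0053] turn(tool now) [0.0589 0.0124 0.0101] shift(in target axes) [ 0.1161 -0.0081 -0.0034]
```

servo_tool(motion=[{"linear":[0,-0.0067,-0.0053],"dr":[0.059,0.012,0.01]},{"linear":[0,0,0],"dr":[0,0,0]},{"linear":[0.03,0,0],"dr":[0,0,0]},{"linear":[0.03,0,0],"dr":[0,0,0]},{"linear":[0,0,0],"dr":[0,0,0]}])

```text
time: 2.25
tool_pos: [0.4211, 0.2982, 0.1972]
tool_rot: [0.044, 1.57, -1.615]
force: [0.0, 0.0, -0.9]
finger_gap: 1.001
```

```bash
python3 -c "
from h import *
plan([.4195,.297,.137],-.102)"
```

```text
t 2.25 G [0.4211 0.2982 0.1912] toolYyaw -0.0886 tooly,z [ 0.996 -0.088  0.   ] [-0.088 -0.996  0.001] gap 1.001 F [ 0.02  0.04 -0.91] q6 2.28
shift(tool now) [ 0.0542 -0.0015  0.0012] turn(tool now) [ 0.0134  0.0012 -0.0001] shift(in target axes) [ 0.0542 -0.0015  0.0013]
```

servo_tool(motion=[{"linear":[0.02,-0.0015,0.0012],"dr":[0.0134,0.001,0]},{"linear":[0.02,0,0],"dr":[0,0,0]},{"linear":[0.014,0,0],"dr":[0,0,0]},{"linear":[0,0,0],"dr":[0,0,0]}])

```text
time: 2.65
tool_pos: [0.421, 0.2973, 0.1452]
tool_rot: [1.873, 1.569, 0.208]
force: [-0.2, 0.4, 0.4]
finger_gap: 0.999
```

```bash
python3 -c "
from h import *
plan([.4195,.297,.137],-.102)"
```

```text
t 2.65 G [0.421  0.2973 0.1392] toolYyaw -0.0944 tooly,z [ 0.996 -0.094  0.002] [-0.094 -0.996 -0.001] gap 0.999 F [-0.22  0.41  0.37] q6 2.28
shift(tool now) [ 0.0022 -0.0014  0.0004] turn(tool now) [ 0.0076 -0.0006 -0.0018] shift(in target axes) [ 0.0022 -0.0014  0.0004]
```

Good. I'll correct the last millimetres and close the gripper.

servo_tool(motion=[{"linear":[0.002,-0.0014,0.0004],"dr":[0.0076,0,0]},{"linear":[0,0,0],"dr":[0,0,0]}])

```text
time: 2.85
tool_pos: [0.4202, 0.2974, 0.1449]
tool_rot: [2.054, 1.567, 0.382]
force: [-0.9, -0.5, -0.4]
finger_gap: 1.002
```

servo_tool(hand=0, squeeze=80, motion=[{"linear":[0,0,0],"dr":[0,0,0]},{"linear":[0,0,0],"dr":[0,0,0]},{"linear":[0,0,0],"dr":[0,0,0]},{"linear":[0,0,0],"dr":[0,0,0]},{"linear":[0,0,0],"dr":[0,0,0]},{"linear":[0,0,0],"dr":[0,0,0]},{"linear":[0,0,0],"dr":[0,0,0]},{"linear":[0,0,0],"dr":[0,0,0]}])

```text
time: 3.65
tool_pos: [0.4214, 0.2983, 0.1478]
tool_rot: [2.177, 1.563, 0.506]
force: [0.3, 0.3, -0.1]
finger_gap: 0.139
```

```bash
python3 -c "
from h import *
plan([.4195,.297,.287],-.102)"
```

```text
t 3.65 G [0.4214 0.2983 0.1418] toolYyaw -0.1007 tooly,z [ 0.995 -0.1    0.006] [-0.1   -0.995 -0.004] gap 0.139 F [ 0.35  0.28 -0.11] q6 2.29
shift(tool now) [-0.1453 -0.0009  0.0009] turn(tool now) [ 0.0013 -0.0043 -0.0062] shift(in target axes) [-0.1452 -0.0018  0.0015]
```

servo_tool(motion=[{"linear":[-0.03,0,0],"dr":[0,-0.004,-0.006]},{"linear":[-0.04,0,0],"dr":[0,0,0]},{"linear":[-0.04,0,0],"dr":[0,0,0]},{"linear":[-0.04,0,0],"dr":[0,0,0]},{"linear":[0,0,0],"dr":[0,0,0]}])

```text
time: 4.15
tool_pos: [0.4193, 0.2971, 0.2995]
tool_rot: [-0.963, 1.563, -2.634]
force: [0.8, 0.2, -0.1]
finger_gap: 0.14
```

servo_tool(motion=[{"linear":[0,0.0112,0.0417],"dr":[0,0,0]},{"linear":[0,0.0112,0.0417],"dr":[0,0,0]},{"linear":[0,0.0112,0.0417],"dr":[0,0,0]},{"linear":[0,0.0112,0.0417],"dr":[0,0,0]},{"linear":[0,0.0112,0.0417],"dr":[0,0,0]},{"linear":[0,0.0112,0.0417],"dr":[0,0,0]},{"linear":[0,0.0112,0.0417],"dr":[0,0,0]},{"linear":[0,0,0],"dr":[0,0,0]}])

```text
time: 4.95
tool_pos: [0.4697, -0.01, 0.2934]
tool_rot: [-1.091, 1.558, -2.757]
force: [-0.1, -0.0, -1.9]
finger_gap: 0.143
```

```bash
python3 - <<'E'
from h import *
from bench import cams,bot
import pickle
plan([.47,.0,.287],-.24)
m=cams.camera_model('wrist');im=cams.get_image('wrist');cv2.imwrite('pics/w2.png',cv2.resize(im,(800,600),interpolation=cv2.INTER_CUBIC))
cv2.imwrite('pics/w2r.png',im);pickle.dump(m,open('pics/w2.pkl','wb'))
for P in([.528,-.012,.132],[.528,-.012,.108]):print(np.array(proj(m,P))*1.5625)
E
```

```text
t 4.95 G [ 0.4697 -0.0101  0.2874] toolYyaw -0.0945 tooly,z [ 0.995 -0.094 -0.012] [-0.094 -0.996  0.006] gap 0.143 F [-0.13 -0.   -1.94] q6 1.65
shift(tool now) [ 0.0004 -0.0006 -0.0101] turn(tool now) [0.1455 0.0069 0.0112] shift(in target axes) [ 0.0004 -0.0021 -0.0099]
[486.883127   272.76863445]
[480.77950845 264.47247664]
```

View pics/w2.png

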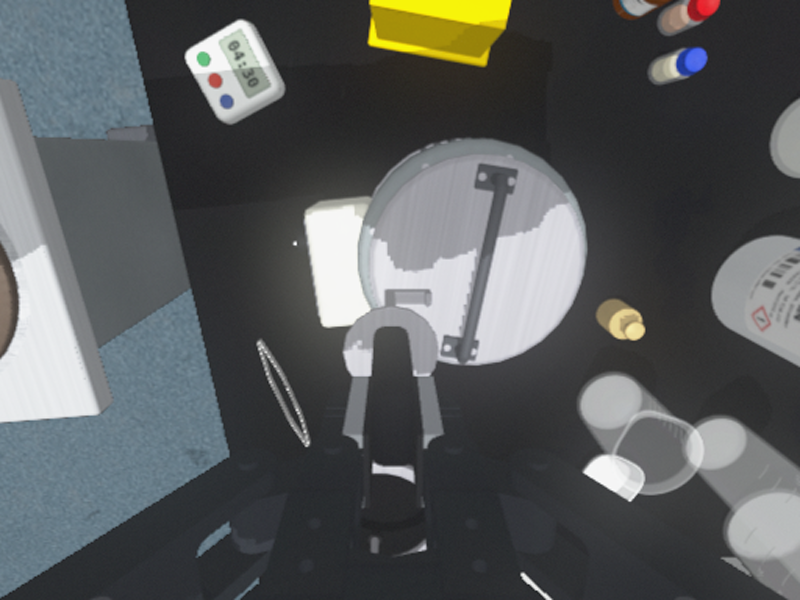

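The wrist view (scaled 1.5625x) shows the loop bar running from about (500,195) to (468,335), with foot plates at (497,179) and (460,348). The lifter's toe is at (410,298), pointing right, and the guard disc is at (391,345).

```bash
python3 - <<'E'
from h import *
import pickle
m=pickle.load(open('pics/w2.pkl','rb'));im=cv2.imread('pics/w2r.png');g=cv2.cvtColor(im,cv2.COLOR_BGR2GRAY).astype(float)
pts=[]
for r in range(130,212,6):
    c0=(503+(r*1.5625-183)*(464-503)/(345-183))/1.5625
    xs=np.arange(int(c0)-9,int(c0)+10);v=g[r,xs];w=np.clip(150-v,0,None)*(v<120);w*=np.abs(xs-c0)<7
    if w.sum()>0: pts.append(onz(m,(w*xs).sum()/w.sum(),r,.132)[:2])
pts=np.array(pts);l=cv2.fitLine(pts.astype(np.float32),cv2.DIST_HUBER,0,.01,.01).ravel();print('line',l,'lid yaw',np.arctan2(-l[0],l[1]) if l[1]>0 else np.arctan2(l[0],-l[1]))
s=1/1.5625
a,b=onz(m,497*s,179*s,.109),onz(m,460*s,348*s,.109);print('feet',a,b,np.linalg.norm(a-b),'mid',(a+b)/2, 'yaw',np.arctan2(-(a-b)[0],(a-b)[1]))
for p in [(586,250),(360,255),(480,363),]: print('lid edge',onz(m,p[0]*s,p[1]*s,.108).round(4))
print('toe L,R',onz(m,385*s,298*s,.17).round(4),onz(m,432*s,297*s,.17).round(4))
q=m['position'];print(q)
E
```

```text
line [ 0.25608733  0.96665365  0.5256966  -0.00731061] lid yaw -0.25897238
feet [0.54052991 0.04400302 0.109     ] [ 0.5104491  -0.07229645  0.109     ] 0.12012668350648006 mid [ 0.52548951 -0.01414671  0.109     ] yaw -0.25310278204284153
lid edge [ 0.5995 -0.0085  0.108 ]
lid edge [0.446  0.0023 0.108 ]
lid edge [ 0.5245 -0.0859  0.108 ]
toe L,R [ 0.4634 -0.0115  0.17  ] [ 0.4901 -0.0134  0.17  ]
[0.47807336 0.0667055  0.43410325]
```

servo_tool(motion=[{"linear":[0,0,0],"dr":[0.08,0.0035,0.0056]},{"linear":[0,0,0],"dr":[0.08,0.0035,0.0056]},{"linear":[0,0,0],"dr":[0,0,0]}])

```text
time: 5.3
tool_pos: [0.4685, -0.0071, 0.2911]
tool_rot: [-1.957, 1.566, 2.497]
force: [-0.5, 0.9, -1.3]
finger_gap: 0.141
```

```bash
cat >> h.py <<'E'
MID=np.array([.5246,-.0141]);LY=-.256;UX=np.array([np.cos(LY),np.sin(LY)]);UY=np.array([-np.sin(LY),np.cos(LY)])
def hook(x,y,z):
    "grasp point for lifter origin at lid-frame x,y and world z"
    p=MID+UX*x+UY*y+UY*.0013
    return [*p,z+.1268]
def fz(n=1):
    from bench import bot,cams
    return bot.get_state()['force']
E
python3 -c "
from h import *
plan(hook(-.038,.03,.16),LY)"
```

```text
t 5.3 G [ 0.4685 -0.0071  0.2851] toolYyaw -0.2587 tooly,z [ 0.967 -0.256 -0.004] [-0.256 -0.967 -0.002] gap 0.141 F [-0.48  0.93 -1.35] q6 1.81
shift(tool now) [-0.0017  0.0179 -0.0388] turn(tool now) [-0.0027 -0.0018  0.0043] shift(in target axes) [-0.0017  0.018  -0.0387]
```

servo_tool(motion=[{"linear":[0,0.018,-0.0388],"dr":[-0.0027,-0.0018,0.0043]},{"linear":[0,0,0],"dr":[0,0,0]},{"linear":[0.015,0,0],"dr":[0,0,0]},{"linear":[0.01,0,0],"dr":[0,0,0]},{"linear":[0,0,0],"dr":[0,0,0]}])

```text
time: 5.8
tool_pos: [0.4955, 0.0309, 0.2635]
tool_rot: [-1.386, 1.568, 3.086]
force: [0.6, 0.7, -1.7]
finger_gap: 0.142
```

```bash
python3 - <<'E'
from h import *
plan(hook(-.038,.03,.113),LY)
from bench import cams
im=cams.get_image('wrist');m=cams.camera_model('wrist')
cv2.imwrite('pics/w3.png',cv2.resize(im[80:280,130:400],(800,593),interpolation=cv2.INTER_CUBIC))
print(proj(m,[*(MID),.132]))
E
```

```text
t 5.8 G [0.4955 0.0309 0.2575] toolYyaw -0.2413 tooly,z [ 0.971 -0.239 -0.003] [-0.239 -0.971  0.001] gap 0.142 F [ 0.56  0.67 -1.7 ] q6 1.87
shift(tool now) [0.0177 0.0016 0.0048] turn(tool now) [0.0147 0.0006 0.0029] shift(in target axes) [0.0177 0.0016 0.0048]
(np.float64(292.66812803334216), np.float64(223.59654431262925))
```

View pics/w3.png

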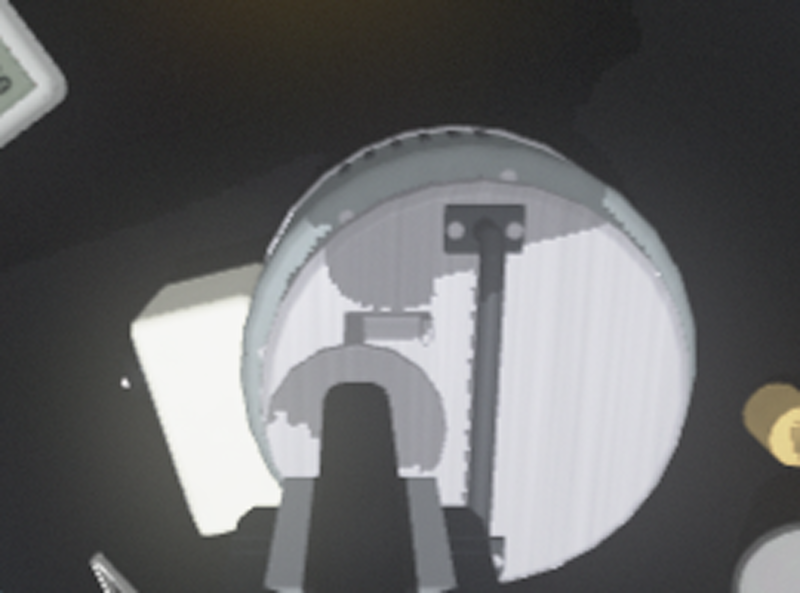

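The crop shows the toe at (390,325), pointing squarely at the bar at (487,330) and clear of the foot plate at (484,230). I'll lower it and slide it under the bar.

servo_tool(motion=[{"linear":[0.009,0.0016,0.0048],"dr":[0.0147,0,0.003]},{"linear":[0.008,0,0],"dr":[0,0,0]},{"linear":[0,0,0],"dr":[0,0,0]}])

```text
time: 6.15
tool_pos: [0.4959, 0.0251, 0.2468]
tool_rot: [1.547, 1.569, -0.281]
force: [-1.1, 0.2, -1.0]
finger_gap: 0.135
```

```bash
python3 -c "
from h import *
plan(hook(-.0115,.03,.113),LY)"
```

```text
t 6.15 G [0.4959 0.0251 0.2408] toolYyaw -0.257 tooly,z [ 0.967 -0.254  0.002] [-0.254 -0.967  0.   ] gap 0.135 F [-1.1   0.16 -1.02] q6 1.88
shift(tool now) [ 0.001   0.0262 -0.0006] turn(tool now) [-0.001   0.0001 -0.0022] shift(in target axes) [ 0.001   0.0262 -0.0006]
```

servo_tool(motion=[{"linear":[0.001,0.013,-0.0006],"dr":[0,0,0]},{"linear":[0,0.0132,0],"dr":[0,0,0]},{"linear":[0,0,0],"dr":[0,0,0]}])

```text
time: 6.45
tool_pos: [0.5236, 0.0181, 0.2463]
tool_rot: [1.67, 1.567, -0.158]
force: [0.5, 0.5, -1.2]
finger_gap: 0.141
```

```bash
cat >> h.py <<'E'
def favg(n=8):
    from bench import bot,cams
    L=[]
    for _ in range(n): cams.get_image('side');L.append(bot.get_state()['force'])
    L=np.array(L);print('Favg',L.mean(0).round(3),'sd',L.std(0).round(2));return L.mean(0)
E
python3 -c "
from h import *
plan(hook(-.0115,.03,.113),LY)
favg(10)
plan(hook(-.0115,.03,.122),LY)"
```

```text
t 6.45 G [0.5236 0.0181 0.2403] toolYyaw -0.2577 tooly,z [ 0.967 -0.255  0.004] [-0.255 -0.967 -0.   ] gap 0.141 F [ 0.51  0.5  -1.19] q6 1.86
shift(tool now) [ 0.0005 -0.0024 -0.0004] turn(tool now) [-0.0017 -0.0004 -0.0037] shift(in target axes) [ 0.0005 -0.0024 -0.0004]
Favg [-0.096 -0.028 -1.345] sd [0.43 0.27 0.74]
t 6.95 G [0.5216 0.0187 0.2407] toolYyaw -0.2568 tooly,z [ 0.967 -0.254  0.003] [-0.254 -0.967 -0.   ] gap 0.14 F [-0.63 -0.45 -1.58] q6 1.86
shift(tool now) [-0.0081 -0.0002 -0.0004] turn(tool now) [-0.0008 -0.0004 -0.0034] shift(in target axes) [-0.0081 -0.0003 -0.0004]
```

servo_tool(motion=[{"linear":[-0.003,0,0],"dr":[0,0,-0.003]},{"linear":[-0.003,0,0],"dr":[0,0,0]},{"linear":[0,0,0],"dr":[0,0,0]}])

```text
time: 7.25
tool_pos: [0.5213, 0.0188, 0.2535]
tool_rot: [2.364, 1.57, 0.537]
force: [-0.1, 0.4, -1.9]
finger_gap: 0.142
```

```bash
cat >> h.py <<'E'
def favg(n=8):
    from bench import bot,cams
    L=[];E=[]
    for _ in range(n): cams.get_image('side');s=bot.get_state();L.append(np.r_[s['force'],s['torque']]);E.append(s['effort'][:4])
    L=np.array(L);E=np.array(E);print('Favg',L.mean(0).round(3),'sd',L.std(0).round(2),'eff',E.mean(0).round(3),'sd',E.std(0).round(3));return L.mean(0)
E
python3 -c "
from h import *
plan(hook(-.0115,.03,.122),LY)
favg(3)"
```

```text
t 7.25 G [0.5213 0.0188 0.2475] toolYyaw -0.2565 tooly,z [ 0.967 -0.254  0.001] [-0.254 -0.967 -0.001] gap 0.142 F [-0.13  0.37 -1.92] q6 1.86
shift(tool now) [-0.0013 -0.     -0.0003] turn(tool now) [-0.0005 -0.0005 -0.0005] shift(in target axes) [-0.0013 -0.     -0.0003]
Favg [-0.158 -0.181 -1.436  0.007 -0.006 -0.025] sd [0.17 0.39 0.22 0.01 0.02 0.02] eff [ 4.0000e-03 -4.3965e+01  3.5989e+01  3.8000e-02] sd [0.003 0.088 0.064 0.013]
```

servo_tool(motion=[{"linear":[-0.0015,0,0],"dr":[0,0,0]},{"linear":[-0.0015,0,0],"dr":[0,0,0]}])

```text
time: 7.6
tool_pos: [0.5208, 0.0188, 0.2554]
tool_rot: [-1.507, 1.569, 2.949]
force: [-0.5, 0.0, -7.5]
finger_gap: 0.144
```

```bash
python3 -c "
from h import *
plan(hook(-.0115,.03,.124),LY)
favg(3)"
```

```text
t 7.6 G [0.5208 0.0188 0.2494] toolYyaw -0.2565 tooly,z [ 0.967 -0.254 -0.002] [-0.254 -0.967  0.   ] gap 0.144 F [-0.49  0.05 -7.47] q6 1.86
shift(tool now) [-0.0014  0.0005 -0.0004] turn(tool now) [-0.0005  0.0001  0.0015] shift(in target axes) [-0.0014  0.0005 -0.0004]
Favg [-0.114  0.202 -6.002  0.051  0.043 -0.037] sd [0.13 0.35 1.29 0.01 0.06 0.01] eff [ -0.099 -46.442  38.114  -0.105] sd [0.025 0.352 0.237 0.068]
```

```bash
python3 -c "
from h import *
favg(12)
plan(hook(-.0115,.03,.124),LY)
from bench import cams
im=cams.get_image('side');cv2.imwrite('pics/s1.png',im)"
```

```text
Favg [ 3.810e-01 -8.600e-02 -7.154e+00 -4.000e-03  9.800e-02 -1.000e-02] sd [0.36 0.45 0.68 0.05 0.04 0.04] eff [ 9.0000e-03 -4.7016e+01  3.8662e+01 -1.0600e-01] sd [0.091 0.235 0.152 0.063]
t 8.35 G [0.521  0.0187 0.2497] toolYyaw -0.2566 tooly,z [ 0.967 -0.254 -0.001] [-0.254 -0.967  0.   ] gap 0.145 F [ 0.52 -0.36 -7.66] q6 1.86
shift(tool now) [-0.0011  0.0003 -0.0005] turn(tool now) [-0.0006  0.      0.0007] shift(in target axes) [-0.0011  0.0003 -0.0005]
```

servo_tool(motion=[{"linear":[-0.0015,0,0],"dr":[0,0,0]}])

```text
time: 8.5
tool_pos: [0.5209, 0.0186, 0.257]
tool_rot: [-1.233, 1.57, -3.06]
force: [-0.4, -0.9, -8.9]
finger_gap: 0.141
```

```bash
python3 -c "
from h import *
favg(10)
plan(hook(-.0115,.03,.124),LY)"
```

```text
Favg [ 0.096 -0.391 -7.322 -0.069  0.095  0.012] sd [0.68 0.59 0.31 0.03 0.03 0.03] eff [  0.13  -47.101  38.724  -0.089] sd [0.019 0.278 0.223 0.036]
t 9.0 G [0.521  0.0187 0.2512] toolYyaw -0.2565 tooly,z [ 0.967 -0.254 -0.001] [-0.254 -0.967 -0.   ] gap 0.138 F [ 0.06 -0.61 -7.56] q6 1.86
shift(tool now) [ 0.0004  0.0003 -0.0004] turn(tool now) [-0.0005 -0.      0.0007] shift(in target axes) [ 0.0004  0.0003 -0.0004]
```

servo_tool(motion=[{"linear":[0.002,0,0],"dr":[0,0,0]},{"linear":[0.004,0,0],"dr":[0,0,0]},{"linear":[0.003,0,0],"dr":[0,0,0]},{"linear":[0,0,0.012],"dr":[0,0,0]},{"linear":[0,0,0.012],"dr":[0,0,0]},{"linear":[0,0,0],"dr":[0,0,0]}])

```text
time: 9.6
tool_pos: [0.5161, -0.0061, 0.2506]
tool_rot: [1.865, 1.564, 0.039]
force: [-0.2, -0.5, -1.4]
finger_gap: 0.144
```

```bash
python3 -c "
from h import *
favg(8)
plan(hook(-.0115,.005,.122),LY)"
```

```text
Favg [ 0.19  -0.088 -1.342 -0.009  0.014 -0.007] sd [0.4  0.51 0.37 0.02 0.02 0.02] eff [ -0.208 -43.037  35.936  -0.051] sd [0.07  0.163 0.102 0.008]
t 10.0 G [ 0.5165 -0.0044  0.2441] toolYyaw -0.2536 tooly,z [ 0.968 -0.251  0.005] [-0.251 -0.968 -0.002] gap 0.142 F [ 0.12 -0.28 -1.38] q6 1.82
shift(tool now) [-0.0047 -0.0012  0.001 ] turn(tool now) [ 0.0024 -0.0022 -0.0053] shift(in target axes) [-0.0047 -0.0012  0.0011]
```

servo_tool(motion=[{"linear":[-0.003,-0.001,0.001],"dr":[0.002,0,-0.005]},{"linear":[-0.0015,0,0],"dr":[0,0,0]},{"linear":[-0.0015,0,0],"dr":[0,0,0]}])

```text
time: 10.3
tool_pos: [0.5148, -0.0046, 0.2557]
tool_rot: [-2.397, 1.568, 2.061]
force: [0.9, -0.5, -8.4]
finger_gap: 0.147
```

```bash
python3 -c "
from h import *
plan(hook(-.0115,.005,.124),LY)
favg(10)
plan(hook(-.0115,.005,.124),LY)"
```

```text
t 10.3 G [ 0.5148 -0.0046  0.2497] toolYyaw -0.2549 tooly,z [ 0.968 -0.252 -0.002] [-0.252 -0.968 -0.002] gap 0.147 F [ 0.9  -0.46 -8.44] q6 1.82
shift(tool now) [-0.0011  0.0004  0.0004] turn(tool now) [ 0.0011 -0.002   0.0018] shift(in target axes) [-0.0011  0.0004  0.0004]
Favg [ 0.089  0.135 -7.349  0.119  0.042 -0.013] sd [0.23 0.43 0.47 0.04 0.03 0.02] eff [-1.4400e-01 -4.6240e+01  3.8604e+01  1.7000e-02] sd [0.077 0.175 0.153 0.047]
t 10.8 G [ 0.5149 -0.0047  0.2499] toolYyaw -0.2551 tooly,z [ 0.968 -0.252 -0.001] [-0.252 -0.968 -0.002] gap 0.14 F [ 0.45 -0.02 -7.31] q6 1.82
shift(tool now) [-0.0009  0.0002  0.0004] turn(tool now) [ 0.0009 -0.0022  0.0012] shift(in target axes) [-0.0009  0.0002  0.0004]
```

servo_tool(motion=[{"linear":[0.003,0,0],"dr":[0,0,0]},{"linear":[0.003,0,0],"dr":[0,0,0]},{"linear":[0,0,-0.009],"dr":[0,0,0]},{"linear":[0,0,0],"dr":[0,0,0]}])

```text
time: 11.2
tool_pos: [0.5187, 0.0043, 0.252]
tool_rot: [2.177, 1.565, 0.35]
force: [0.2, -0.3, -0.9]
finger_gap: 0.137
```

```bash
python3 -c "
from h import *
plan(hook(-.0115,.0144,.122),LY)"
```

```text
t 11.2 G [0.5187 0.0043 0.246 ] toolYyaw -0.2558 tooly,z [ 0.967 -0.253  0.005] [-0.253 -0.967 -0.003] gap 0.137 F [ 0.22 -0.33 -0.94] q6 1.83
shift(tool now) [-0.0028 -0.0011  0.0006] turn(tool now) [ 0.0002 -0.0032 -0.0046] shift(in target axes) [-0.0028 -0.0011  0.0006]
```

servo_tool(motion=[{"linear":[-0.002,-0.001,0.0006],"dr":[0,-0.003,-0.004]},{"linear":[-0.0015,0,0],"dr":[0,0,0]},{"linear":[-0.0015,0,0],"dr":[0,0,0]}])

```text
time: 11.5
tool_pos: [0.5169, 0.0045, 0.2565]
tool_rot: [-1.191, 1.569, -3.016]
force: [1.4, -0.0, -9.4]
finger_gap: 0.143
```

```bash
python3 -c "
from h import *
favg(10)
plan(hook(-.0115,.0144,.124),LY)"
```

```text
Favg [ 1.260e-01  1.000e-01 -8.184e+00  2.600e-02  5.400e-02  6.000e-03] sd [0.52 0.27 0.26 0.03 0.02 0.02] eff [ 3.6000e-02 -4.7023e+01  3.9084e+01 -4.9000e-02] sd [0.045 0.144 0.124 0.049]
t 12.0 G [0.5173 0.0044 0.251 ] toolYyaw -0.255 tooly,z [ 0.968 -0.252 -0.   ] [-0.252 -0.968  0.   ] gap 0.14 F [-0.15  0.26 -7.98] q6 1.83
shift(tool now) [0.0002 0.0003 0.0003] turn(tool now) [0.001  0.0003 0.0003] shift(in target axes) [0.0002 0.0003 0.0003]
```

servo_tool(motion=[{"linear":[-0.0015,0,0],"dr":[0,0,0]}])

```text
time: 12.1
tool_pos: [0.5172, 0.0044, 0.2584]
tool_rot: [-1.003, 1.57, -2.829]
force: [0.2, 0.3, -8.3]
finger_gap: 0.147
```

```bash
python3 - <<'E'
from h import *
from bench import cams
favg(10)
plan(hook(-.0115,.0144,.124),LY)
a=cams.get_image('scene')
c=[cv2.imread('pics/scene0.png')[175:260,215:315],a[175:260,215:315]]
cv2.imwrite('pics/c3.png',np.hstack([cv2.resize(x,(400,340),interpolation=cv2.INTER_CUBIC) for x in c]))
E
```

```text
Favg [-6.500e-02 -1.900e-02 -8.235e+00  8.000e-03  6.900e-02 -1.700e-02] sd [0.38 0.27 0.35 0.03 0.03 0.03] eff [-2.0000e-03 -4.6967e+01  3.9056e+01 -6.6000e-02] sd [0.005 0.287 0.232 0.041]
t 12.6 G [0.5172 0.0044 0.2525] toolYyaw -0.255 tooly,z [ 0.968 -0.252 -0.   ] [-0.252 -0.968  0.   ] gap 0.142 F [-0.13  0.39 -8.01] q6 1.83
shift(tool now) [0.0017 0.0003 0.0003] turn(tool now) [0.001  0.0003 0.0003] shift(in target axes) [0.0017 0.0003 0.0003]
```

View pics/c3.png

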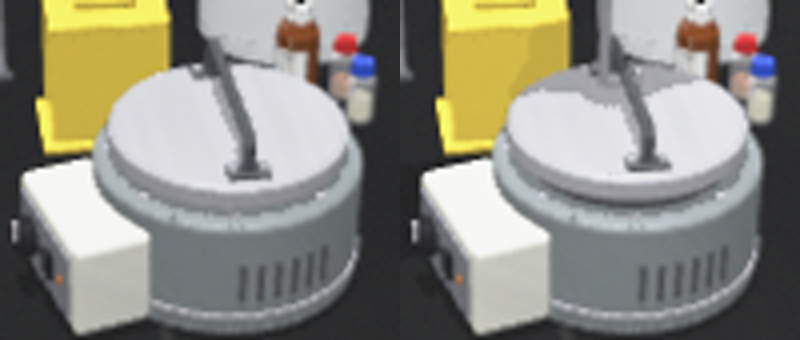

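The crop compares the seated lid (left) with the lid in its raised state (right). The front foot has come up about 10 crop px (172→162), but the rear rim moved only about 2 px. The +y side may be slightly low, so I'll put numbers on it.

```bash
python3 - <<'E'
from h import *
from bench import cams
a=cv2.imread('pics/scene0.png');b=cams.get_image('scene');m=cams.camera_model('scene')
cv2.imwrite('pics/scene1.png',b)
U=8
def up(x): return cv2.resize(cv2.cvtColor(x,cv2.COLOR_BGR2GRAY),None,fx=U,fy=U,interpolation=cv2.INTER_CUBIC)
def shift(r0,r1,c0,c1,p=5):
    r=cv2.matchTemplate(up(b[r0-p:r1+p,c0-p:c1+p]),up(a[r0:r1,c0:c1]),cv2.TM_CCOEFF_NORMED);_,v,_,l=cv2.minMaxLoc(r);return (l[0]/U-p,l[1]/U-p,round(v,3))
for n,w in dict(frontfoot=(209,222,268,286),frontrim=(218,230,262,292),leftrim=(200,215,238,250),rightrim=(195,210,296,308),rearrimL=(190,203,241,256),rearrimR=(190,200,290,304)).items(): 
    print(n,shift(*w))
for n,y in (('front',-.06),('rear',.06),('mid',0)):
    P=np.r_[MID+UY*y,.108];print(n,np.array(proj(m,P)).round(1),'px per mm up',((np.array(proj(m,P+[0,0,.005]))-proj(m,P))/5).round(3))
for n,P in (('L',MID-UX*.075),('R',MID+UX*.075)):
    P=np.r_[P,.1];print(n,np.array(proj(m,P)).round(1),'px per mm up',((np.array(proj(m,P+[0,0,.005]))-proj(m,P))/5).round(3))
E
```

```text
frontfoot (-0.25, -2.125, 0.988)
frontrim (0.0, -2.0, 0.87)
leftrim (0.125, -0.75, 0.961)
rightrim (0.125, -0.25, 0.98)
rearrimL (-2.875, 3.375, 0.886)
rearrimR (0.125, -0.25, 0.983)
front [276.5 218.1] px per mm up [ 0.017 -0.357]
rear [267.3 192.7] px per mm up [ 0.011 -0.335]
mid [271.6 204.8] px per mm up [ 0.014 -0.346]
L [241.5 209.7] px per mm up [-0.001 -0.346]
R [300.9 205.4] px per mm up [ 0.028 -0.34 ]
```

servo_tool(motion=[{"linear":[0.002,0,0],"dr":[0,0,0]},{"linear":[0.003,0,0],"dr":[0,0,0]},{"linear":[0.003,0,0],"dr":[0,0,0]},{"linear":[0,0,-0.0025],"dr":[0,0,0]},{"linear":[0,0,0],"dr":[0,0,0]}])

```text
time: 13.2
tool_pos: [0.5196, 0.0069, 0.2529]
tool_rot: [1.787, 1.564, -0.039]
force: [0.3, 0.8, -2.7]
finger_gap: 0.145
```

```bash
cat > lift.py <<'E'
from h import *
from bench import cams
a=cv2.imread('pics/scene0.png');U=8
def up(x): return cv2.resize(cv2.cvtColor(x,cv2.COLOR_BGR2GRAY),None,fx=U,fy=U,interpolation=cv2.INTER_CUBIC)
def shift(b,r0,r1,c0,c1,p=6):
    r=cv2.matchTemplate(up(b[r0-p:r1+p,c0-p:c1+p]),up(a[r0:r1,c0:c1]),cv2.TM_CCOEFF_NORMED);_,v,_,l=cv2.minMaxLoc(r);return (l[0]/U-p,l[1]/U-p,round(v,3))
def front():
    b=cams.get_image('scene');s=shift(b,209,222,268,286);print('front foot rise mm',round(-s[1]/.357,2),s);return b
E
python3 -c "
from lift import *
plan(hook(-.0115,.017,.122),LY); front()"
```

```text
t 13.2 G [0.5196 0.0069 0.2469] toolYyaw -0.2551 tooly,z [ 0.968 -0.252  0.006] [-0.252 -0.968 -0.001] gap 0.145 F [ 0.27  0.79 -2.73] q6 1.84
shift(tool now) [-0.0019 -0.0013  0.0008] turn(tool now) [ 0.0009 -0.0014 -0.0063] shift(in target axes) [-0.0019 -0.0013  0.0008]
front foot rise mm -0.0 (-0.125, 0.0, 0.995)
```

servo_tool(motion=[{"linear":[-0.002,-0.0013,0.0004],"dr":[0,-0.001,-0.006]},{"linear":[-0.0015,0,0],"dr":[0,0,0]},{"linear":[-0.001,0,0],"dr":[0,0,0]}])

```text
time: 13.55
tool_pos: [0.5173, 0.0069, 0.2566]
tool_rot: [-1.413, 1.568, 3.045]
force: [-0.4, -0.3, -8.4]
finger_gap: 0.141
```

```bash
python3 -c "
from lift import *
favg(8); front()
plan(hook(-.0115,.017,.124),LY); front()"
```

```text
Favg [ 0.076  0.093 -7.927  0.026  0.049 -0.011] sd [0.63 0.33 0.48 0.03 0.04 0.03] eff [ 6.0000e-03 -4.7199e+01  3.9135e+01 -2.6000e-02] sd [0.01  0.103 0.063 0.053]
front foot rise mm 0.7 (-0.75, -0.25, 0.986)
t 14.0 G [0.5176 0.0069 0.2511] toolYyaw -0.2549 tooly,z [ 0.968 -0.252 -0.001] [-0.252 -0.968  0.   ] gap 0.14 F [ 0.08 -0.73 -8.84] q6 1.84
shift(tool now) [0.0003 0.0006 0.0002] turn(tool now) [0.0011 0.0001 0.0013] shift(in target axes) [0.0003 0.0006 0.0002]
front foot rise mm 0.7 (-0.75, -0.25, 0.986)
```

servo_tool(motion=[{"linear":[0.003,0,0],"dr":[0,0,0]},{"linear":[0.003,0,0],"dr":[0,0,0]},{"linear":[0,0,0.0013],"dr":[0,0,0]},{"linear":[0,0,0],"dr":[0,0,0]}])

```text
time: 14.45
tool_pos: [0.5188, 0.0056, 0.2536]
tool_rot: [1.872, 1.566, 0.046]
force: [0.7, 0.1, -0.9]
finger_gap: 0.142
```

```bash
python3 -c "
from lift import *
plan(hook(-.0115,.0159,.122),LY)"
```

```text
t 14.45 G [0.5188 0.0056 0.2476] toolYyaw -0.2548 tooly,z [ 0.968 -0.252  0.005] [-0.252 -0.968 -0.002] gap 0.142 F [ 0.67  0.07 -0.93] q6 1.84
shift(tool now) [-0.0012 -0.0009  0.0003] turn(tool now) [ 0.0012 -0.0016 -0.005 ] shift(in target axes) [-0.0012 -0.0009  0.0003]
```

servo_tool(motion=[{"linear":[-0.0015,-0.0009,0.0003],"dr":[0.001,-0.001,-0.005]},{"linear":[-0.0015,0,0],"dr":[0,0,0]},{"linear":[-0.001,0,0],"dr":[0,0,0]}])

```text
time: 14.75
tool_pos: [0.517, 0.0054, 0.2569]
tool_rot: [-1.536, 1.568, 2.92]
force: [-0.1, 0.0, -7.9]
finger_gap: 0.142
```

```bash
python3 -c "
from lift import *
favg(8); front()
plan(hook(-.0115,.0159,.124),LY); front()"
```

```text
Favg [ 2.680e-01  1.810e-01 -8.306e+00  5.000e-03  5.200e-02  1.000e-02] sd [0.66 0.41 0.52 0.02 0.02 0.03] eff [-7.0000e-03 -4.7143e+01  3.9125e+01 -2.3000e-02] sd [0.008 0.091 0.05  0.051]
front foot rise mm 2.8 (-1.25, -1.0, 0.99)
t 15.2 G [0.5173 0.0054 0.2514] toolYyaw -0.256 tooly,z [ 0.967 -0.253 -0.001] [-0.253 -0.967 -0.   ] gap 0.144 F [ 0.64  0.66 -8.04] q6 1.84
shift(tool now) [ 0.0006  0.0005 -0.0002] turn(tool now) [-0.     -0.0003  0.0012] shift(in target axes) [ 0.0006  0.0005 -0.0002]
front foot rise mm 2.8 (-1.25, -1.0, 0.99)
```

It comes up level: the front foot rose 2.8 mm for a hook rise of about 2.5 mm. I'll raise it further, slowly.

servo_tool(motion=[{"linear":[-0.0015,0,0],"dr":[0,0,0]},{"linear":[-0.0015,0,0],"dr":[0,0,0]},{"linear":[-0.0015,0,0],"dr":[0,0,0]},{"linear":[0,0,0],"dr":[0,0,0]}])

```text
time: 15.65
tool_pos: [0.5173, 0.0054, 0.2625]
tool_rot: [-1.885, 1.57, 2.571]
force: [0.9, 0.8, -8.5]
finger_gap: 0.142
```

```bash
python3 -c "
from lift import *
plan(hook(-.0115,.0159,.127),LY); front()"
```

```text
t 15.65 G [0.5173 0.0054 0.2565] toolYyaw -0.256 tooly,z [ 0.967 -0.253 -0.001] [-0.253 -0.967 -0.   ] gap 0.142 F [ 0.94  0.76 -8.47] q6 1.84
shift(tool now) [ 0.0027  0.0005 -0.0002] turn(tool now) [-0.     -0.0003  0.001 ] shift(in target axes) [ 0.0027  0.0005 -0.0002]
front foot rise mm 8.05 (-1.125, -2.875, 0.988)
```

servo_tool(motion=[{"linear":[-0.003,0,0],"dr":[0,0,0]},{"linear":[-0.003,0,0],"dr":[0,0,0]},{"linear":[-0.003,0,0],"dr":[0,0,0]},{"linear":[-0.003,0,0],"dr":[0,0,0]},{"linear":[-0.003,0,0],"dr":[0,0,0]},{"linear":[-0.003,0,0],"dr":[0,0,0]},{"linear":[-0.002,0,0],"dr":[0,0,0]},{"linear":[0,0,0],"dr":[0,0,0]}])

```text
time: 16.5
tool_pos: [0.5175, 0.0054, 0.2846]
tool_rot: [-2.533, 1.57, 1.923]
force: [-0.7, -0.8, -8.8]
finger_gap: 0.147
```

```bash
python3 -c "
from lift import *
plan(hook(-.0115,.0159,.147),LY)
b=cams.get_image('scene');print(shift(b,209,222,268,286,14));cv2.imwrite('pics/scene2.png',b)
favg(5)
w=cams.get_image('wrist');m=cams.camera_model('wrist');cv2.imwrite('pics/w4.png',cv2.resize(w,(800,600),interpolation=cv2.INTER_CUBIC))
import pickle;pickle.dump(m,open('pics/w4.pkl','wb'))"
```

```text
t 16.5 G [0.5175 0.0054 0.2786] toolYyaw -0.2561 tooly,z [ 0.967 -0.253 -0.   ] [-0.253 -0.967 -0.   ] gap 0.147 F [-0.66 -0.77 -8.79] q6 1.84
shift(tool now) [ 0.0048  0.0003 -0.0001] turn(tool now) [-0.0001 -0.0005  0.0003] shift(in target axes) [ 0.0048  0.0003 -0.0001]
(-0.75, -10.875, 0.987)
Favg [-4.800e-02  7.200e-02 -8.349e+00  2.000e-03  4.600e-02 -5.000e-03] sd [0.5  0.33 0.3  0.03 0.02 0.02] eff [ 0.0000e+00 -4.7318e+01  3.9022e+01 -4.2000e-02] sd [0.001 0.046 0.053 0.011]
```

View pics/w4.png

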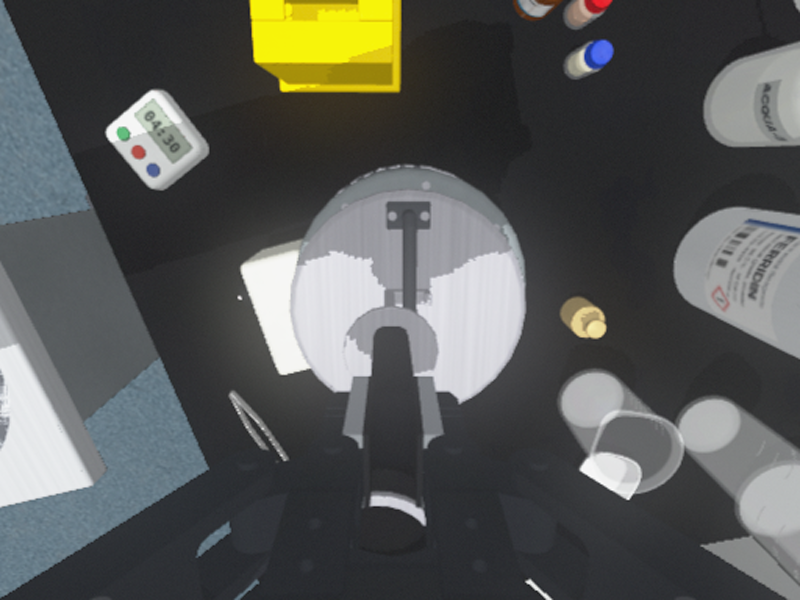

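The lid hangs level: hook and front foot both rose 29.8 mm, and the lifter carries about 7 N. The rear foot plate is at (409,215) and the bar lies across the throat at (409,298). Next I'll find the ring precisely, plus the lid's offset from the hook.

```bash
python3 - <<'E'
from h import *
from bench import cams
import pickle
from scipy.optimize import least_squares
m=pickle.load(open('pics/w4.pkl','rb'));s=1/1.5625
z=.1378+.001
a=onz(m,409*s,215*s,z);print('rear foot',a,'=> lid centre',(a[:2]-UY*.06).round(4),'expected',(MID).round(4), 'diff lid frame',np.array([UX,UY])@(a[:2]-UY*.06-MID))
for nm in('scene','side'):
    m=cams.camera_model(nm);im=cv2.imread(f'pics/{nm}0.png');U=4
    r=(240,272,330,345) if nm=='scene' else (190,255,275,325)
    g=cv2.cvtColor(im,cv2.COLOR_BGR2GRAY)[r[1]:r[3],r[0]:r[2]]
    g=cv2.resize(g,None,fx=U,fy=U,interpolation=cv2.INTER_CUBIC);M=(g>105).astype(np.uint8)
    cs,h=cv2.findContours(M,cv2.RETR_CCOMP,cv2.CHAIN_APPROX_NONE)
    i=max(range(len(cs)),key=lambda k:cv2.contourArea(cs[k]) if h[0][k][3]<0 else 0)
    ho=max([k for k in range(len(cs)) if h[0][k][3]==i],key=lambda k:cv2.contourArea(cs[k]))
    W=lambda k:np.array([onz(m,(p[0][0]+.5)/U-.5+r[0],(p[0][1]+.5)/U-.5+r[1],.048)[:2] for p in cs[k]])
    O,I=W(i),W(ho);c=np.array([.43,-.2745]);d=m['position'][:2]-c;d/=np.linalg.norm(d)
    for _ in range(3):
        o=O[((O-c)@d<.01)];n=I[((I-c)@d>-.01)]
        f=lambda x:np.r_[np.hypot(*(o-x[:2]).T)-.065-x[2],np.hypot(*(n-x[:2]).T)-.053+x[2]]
        q=least_squares(f,[*c,0],loss='soft_l1',f_scale=.001);c=q.x[:2]
    fi=least_squares(lambda x:np.hypot(*(n-x[:2]).T)-.053,c,loss='soft_l1',f_scale=.001).x
    fo=least_squares(lambda x:np.hypot(*(o-x[:2]).T)-.065,c,loss='soft_l1',f_scale=.001).x
    print(nm,q.x.round(4),'rms',np.sqrt((f(q.x)**2).mean()).round(5),len(o),len(n),'inner',fi.round(4),'outer',fo.round(4))
E
```

```text
rear foot [0.53713154 0.04457855 0.1388    ] => lid centre [ 0.5219 -0.0135] expected [ 0.5246 -0.0141] diff lid frame [-2.73502945e-03 -6.06008156e-05]
scene [ 0.4294 -0.2721  0.0005] rms 0.00211 345 326 inner [ 0.4297 -0.2713] outer [ 0.4296 -0.2719]
side [ 0.4298 -0.2708  0.003 ] rms 0.01283 464 321 inner [ 0.4315 -0.2676] outer [ 0.4283 -0.2666]
```

servo_tool(motion=[{"linear":[0,0,0.002],"dr":[0,0,0]},{"linear":[0,0,0.004],"dr":[0,0,0]},{"linear":[0,-0.0005,0.006],"dr":[0,0,0]},{"linear":[0,-0.0007,0.008],"dr":[0,0,0]},{"linear":[0,-0.001,0.01],"dr":[0,0,0]},{"linear":[0,-0.001,0.01],"dr":[0,0,0]},{"linear":[0,-0.001,0.01],"dr":[0,0,0]},{"linear":[0,-0.001,0.01],"dr":[0,0,0]}])

```text
time: 17.65
tool_pos: [0.4952, -0.0559, 0.2838]
tool_rot: [-1.379, 1.569, 3.078]
force: [0.1, 0.3, -8.2]
finger_gap: 0.144
```

```bash
python3 -c "
from h import *
plan([.4246,-.2525,.28],LY)"
```

```text
t 17.65 G [ 0.4952 -0.0559  0.2778] toolYyaw -0.2553 tooly,z [ 0.968 -0.253 -0.002] [-0.253 -0.968  0.   ] gap 0.144 F [ 0.11  0.25 -8.22] q6 1.71
shift(tool now) [-0.0021 -0.0186  0.2081] turn(tool now) [0.0007 0.0003 0.0016] shift(in target axes) [-0.0022 -0.0185  0.2081]
```

servo_tool(motion=[{"linear":[0,-0.001,0.011],"dr":[0,0,0]},{"linear":[0,-0.001,0.011],"dr":[0,0,0]},{"linear":[0,-0.001,0.011],"dr":[0,0,0]},{"linear":[0,-0.001,0.011],"dr":[0,0,0]},{"linear":[0,-0.001,0.011],"dr":[0,0,0]},{"linear":[0,-0.001,0.011],"dr":[0,0,0]},{"linear":[0,-0.001,0.011],"dr":[0,0,0]},{"linear":[0,-0.001,0.011],"dr":[0,0,0]}])

```text
time: 18.45
tool_pos: [0.4621, -0.1469, 0.2841]
tool_rot: [-1.109, 1.57, -2.936]
force: [1.5, 0.9, -7.5]
finger_gap: 0.144
```

servo_tool(motion=[{"linear":[0,-0.001,0.011],"dr":[0,0,0]},{"linear":[0,-0.001,0.011],"dr":[0,0,0]},{"linear":[0,-0.001,0.011],"dr":[0,0,0]},{"linear":[0,-0.001,0.011],"dr":[0,0,0]},{"linear":[0,-0.001,0.009],"dr":[0,0,0]},{"linear":[0,-0.001,0.007],"dr":[0,0,0]},{"linear":[0,0,0.005],"dr":[0,0,0]},{"linear":[0,0,0.003],"dr":[0,0,0]}])

```text
time: 19.25
tool_pos: [0.4364, -0.2181, 0.2841]
tool_rot: [-0.926, 1.569, -2.755]
force: [0.5, -0.6, -8.8]
finger_gap: 0.137
```

```bash
python3 -c "
from h import *
plan([.4246,-.2525,.28],LY)"
```

```text
t 19.25 G [ 0.4364 -0.2181  0.2781] toolYyaw -0.2578 tooly,z [ 0.967 -0.255 -0.001] [-0.255 -0.967  0.001] gap 0.137 F [ 0.46 -0.58 -8.81] q6 1.37
shift(tool now) [-0.0019 -0.0027  0.0363] turn(tool now) [-0.0018  0.0008  0.001 ] shift(in target axes) [-0.0019 -0.0027  0.0363]
```

servo_tool(motion=[{"linear":[0,-0.0005,0.005],"dr":[0,0,0]},{"linear":[0,-0.0005,0.006],"dr":[0,0,0]},{"linear":[0,-0.0005,0.006],"dr":[0,0,0]},{"linear":[0,-0.0005,0.006],"dr":[0,0,0]},{"linear":[0,-0.0005,0.006],"dr":[0,0,0]},{"linear":[0,0,0.004],"dr":[0,0,0]},{"linear":[0,0,0.002],"dr":[0,0,0]},{"linear":[0,0,0],"dr":[0,0,0]}])

```text
time: 20.05
tool_pos: [0.4243, -0.2542, 0.284]
tool_rot: [-1.157, 1.57, -2.985]
force: [-0.1, 0.4, -8.1]
finger_gap: 0.143
```

```bash
python3 - <<'E'
from h import *
from bench import cams
plan([.4246,-.2525,.28],LY)
b=cams.get_image('scene');cv2.imwrite('pics/scene3.png',b);c=cams.get_image('side');cv2.imwrite('pics/side3.png',c)
cv2.imwrite('pics/c4.png',np.hstack([cv2.resize(b[225:345,220:353],(400,361),interpolation=cv2.INTER_CUBIC),cv2.resize(c[205:325,165:298],(400,361),interpolation=cv2.INTER_CUBIC)]))
E
```

```text
t 20.05 G [ 0.4243 -0.2542  0.278 ] toolYyaw -0.2572 tooly,z [ 0.967 -0.254 -0.001] [-0.254 -0.967  0.   ] gap 0.143 F [-0.13  0.43 -8.14] q6 1.29
shift(tool now) [-0.002  -0.0001 -0.0017] turn(tool now) [-0.0012  0.0005  0.0011] shift(in target axes) [-0.002  -0.0001 -0.0017]
```

View pics/c4.png

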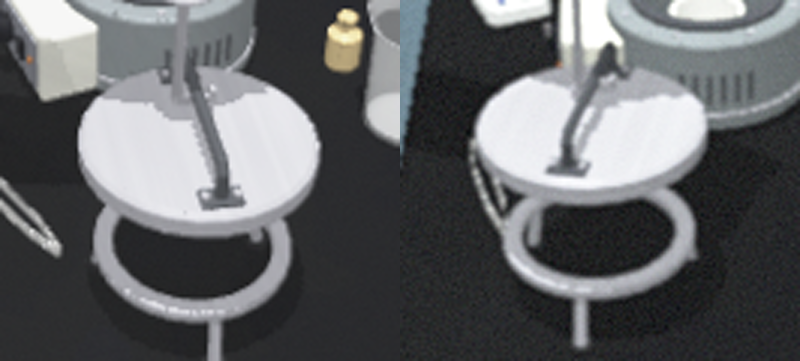

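The crop shows the lid hanging level above the ring in both views, with the front foot plate at (222,196) in the scene crop and (567,168) in the side crop. I'll measure the lid's centre from these same two cameras so that any calibration bias cancels against the ring.

```bash
python3 - <<'E'
from h import *
from bench import cams
from scipy.optimize import least_squares
k=133/400;zt=.1373
S,D=cams.camera_model('scene'),cams.camera_model('side')
f=onz(S,222*k+220-.3,196*k+225-.3,zt+.001);g=onz(D,(567-400)*k+165-.3,168*k+205-.3,zt+.001)
print('centre by foot: scene',f[:2]+UY*.06,'side',g[:2]+UY*.06)
def lidfit(nm,m,r,rows):
    im=cv2.cvtColor(cv2.imread(f'pics/{nm}3.png'),cv2.COLOR_BGR2GRAY).astype(float);P=[]
    for y in range(*rows):
        for xs in (range(r[0],r[1]),range(r[3],r[2],-1)):
            xs=list(xs);v=im[y,xs]
            j=np.argmax(v>110)
            if j>0:
                t=(110-v[j-1])/(v[j]-v[j-1]);P.append(onz(m,xs[j-1]+t*(xs[j]-xs[j-1]),y,zt)[:2])
    P=np.array(P);q=least_squares(lambda x:np.hypot(*(P-x).T)-.075,[.43,-.27],loss='soft_l1',f_scale=.001)
    print(nm,'lid outline centre',q.x.round(4),'rms',np.sqrt((q.fun**2).mean()).round(4),len(P))
lidfit('scene',S,(236,262,300,338),(258,273))
lidfit('side',D,(182,205,255,283),(242,249))
E
```

```text
centre by foot: scene [ 0.43084169 -0.2704316 ] side [ 0.42955697 -0.26927806]
scene lid outline centre [ 0.4262 -0.2778] rms 0.0003 30
side lid outline centre [ 0.4297 -0.2762] rms 0.0093 11
```

The estimates bracket the ring centre: kinematics puts the lid at (.4294,-.2733), the foot puts it at (.4308,-.2704), and the ring is at (.4295,-.2719). I'm descending here.

servo_tool(motion=[{"linear":[0.004,0,0],"dr":[0,0,0]},{"linear":[0.008,0,0],"dr":[0,0,0]},{"linear":[0.008,0,0],"dr":[0,0,0]},{"linear":[0.008,0,0],"dr":[0,0,0]},{"linear":[0.008,0,0],"dr":[0,0,0]},{"linear":[0.008,0,0],"dr":[0,0,0]},{"linear":[0.005,0,0],"dr":[0,0,0]},{"linear":[0.002,0,0],"dr":[0,0,0]}])

```text
time: 20.95
tool_pos: [0.424, -0.2526, 0.2273]
tool_rot: [-1.787, 1.568, 2.67]
force: [0.3, -0.0, -8.7]
finger_gap: 0.138
```

```bash
python3 - <<'E'
from h import *
from bench import cams
plan([.4246,-.2530,.2127],LY)
b=cams.get_image('scene');cv2.imwrite('pics/scene4.png',b);c=cams.get_image('side')
cv2.imwrite('pics/c5.png',np.hstack([cv2.resize(b[235:355,220:353],(400,361),interpolation=cv2.INTER_CUBIC),cv2.resize(c[225:345,165:298],(400,361),interpolation=cv2.INTER_CUBIC)]))
E
```

```text
t 20.95 G [ 0.424  -0.2526  0.2213] toolYyaw -0.2554 tooly,z [ 0.968 -0.253 -0.003] [-0.253 -0.968 -0.001] gap 0.138 F [ 0.29 -0.   -8.69] q6 1.29
shift(tool now) [0.0086 0.0007 0.0002] turn(tool now) [ 0.0006 -0.0007  0.003 ] shift(in target axes) [0.0086 0.0007 0.0002]
```

servo_tool(motion=[{"linear":[0.003,0.0005,0],"dr":[0,0,0.003]},{"linear":[0.003,0,0],"dr":[0,0,0]},{"linear":[0.003,0,0],"dr":[0,0,0]},{"linear":[0.002,0,0],"dr":[0,0,0]}])

```text
time: 21.45
tool_pos: [0.4253, -0.2533, 0.2173]
tool_rot: [1.496, 1.568, -0.33]
force: [0.4, -0.4, -7.7]
finger_gap: 0.14
```

```bash
python3 - <<'E'
from h import *
plan([.4246,-.2530,.2047],LY);favg(4);plan([.4246,-.2530,.2047],LY)
E
```

```text
t 21.45 G [ 0.4253 -0.2533  0.2113] toolYyaw -0.2555 tooly,z [ 0.968 -0.253  0.003] [-0.253 -0.968  0.   ] gap 0.14 F [ 0.43 -0.41 -7.74] q6 1.29
shift(tool now) [ 0.0066 -0.0008 -0.0001] turn(tool now) [ 0.0005  0.0002 -0.0031] shift(in target axes) [ 0.0066 -0.0008 -0.0001]
Favg [-0.015  0.158 -8.326  0.014  0.068  0.01 ] sd [0.29 0.5  0.3  0.01 0.03 0.03] eff [-3.0000e-03 -4.4130e+01  3.9371e+01 -1.4000e-01] sd [0.006 0.472 0.416 0.081]
t 21.65 G [ 0.4253 -0.2533  0.2115] toolYyaw -0.2555 tooly,z [ 0.968 -0.253  0.003] [-0.253 -0.968  0.   ] gap 0.142 F [-0.32 -0.5  -8.42] q6 1.29
shift(tool now) [ 0.0068 -0.0008 -0.0001] turn(tool now) [ 0.0005  0.0002 -0.003 ] shift(in target axes) [ 0.0068 -0.0008 -0.0001]
```

servo_tool(motion=[{"linear":[0.0015,-0.0005,0],"dr":[0,0,-0.003]},{"linear":[0.0015,0,0],"dr":[0,0,0]}])

```text
time: 21.85
tool_pos: [0.425, -0.2533, 0.2148]
tool_rot: [0.942, 1.57, -0.884]
force: [0.1, 0.3, -8.9]
finger_gap: 0.142
```

```bash
python3 - <<'E'
from h import *
favg(4);plan([.4246,-.2530,.2047],LY)
E
```

```text
Favg [ 0.     0.238 -8.746  0.034  0.062  0.017] sd [0.51 0.34 0.6  0.03 0.04 0.03] eff [ -0.    -44.151  39.311  -0.07 ] sd [0.005 0.314 0.264 0.063]
t 22.05 G [ 0.425  -0.2532  0.2088] toolYyaw -0.2555 tooly,z [ 0.968 -0.253  0.001] [-0.253 -0.968  0.   ] gap 0.138 F [-0.84 -0.12 -8.04] q6 1.29
shift(tool now) [ 0.0041 -0.0004 -0.0001] turn(tool now) [ 0.0005  0.0003 -0.0006] shift(in target axes) [ 0.0041 -0.0004 -0.0001]
```

The lifter still carries the full weight 4 mm below the height where the spigot would have touched, so the spigot is inside the ring. I'll lower it onto the seat.

servo_tool(motion=[{"linear":[0.0015,0,0],"dr":[0,0,0]},{"linear":[0.0015,0,0],"dr":[0,0,0]},{"linear":[0.0015,0,0],"dr":[0,0,0]},{"linear":[0.001,0,0],"dr":[0,0,0]}])

```text
time: 22.45
tool_pos: [0.4259, -0.2538, 0.2105]
tool_rot: [1.254, 1.567, -0.572]
force: [-0.3, -0.7, -0.4]
finger_gap: 0.143
```

```bash
python3 - <<'E'
from h import *
favg(4);plan([.4246,-.2530,.198],LY)
E
```

```text
Favg [ 0.071 -0.216 -1.456  0.006 -0.003  0.004] sd [0.52 0.12 0.18 0.01 0.03 0.04] eff [-2.0000e-03 -4.0330e+01  3.5856e+01 -5.4000e-02] sd [0.    0.062 0.061 0.031]
t 22.65 G [ 0.4258 -0.2537  0.2044] toolYyaw -0.2555 tooly,z [ 0.968 -0.253  0.004] [-0.253 -0.968  0.001] gap 0.146 F [ 0.48 -0.04 -1.67] q6 1.29
shift(tool now) [ 0.0064 -0.0013 -0.0004] turn(tool now) [ 0.0005  0.0012 -0.0035] shift(in target axes) [ 0.0064 -0.0013 -0.0004]
```

servo_tool(motion=[{"linear":[0.004,0,0],"dr":[0,0,-0.0035]},{"linear":[0.004,0,0],"dr":[0,0,0]},{"linear":[0,0,0],"dr":[0,0,0]}])

```text
time: 22.95
tool_pos: [0.4262, -0.254, 0.2026]
tool_rot: [0.752, 1.568, -1.074]
force: [0.3, 0.1, -1.2]
finger_gap: 0.143
```

```bash
python3 - <<'E'
from h import *
favg(3);plan([.4246,-.2530,.196],LY)
E
```

```text
Favg [ 0.105  0.274 -1.695  0.009 -0.028 -0.011] sd [0.32 0.17 0.26 0.02 0.01 0.01] eff [ 2.0000e-03 -4.0521e+01  3.5766e+01 -5.9000e-02] sd [0.002 0.026 0.012 0.011]
t 23.1 G [ 0.4263 -0.2541  0.1971] toolYyaw -0.2556 tooly,z [ 0.968 -0.253  0.002] [-0.253 -0.968  0.002] gap 0.139 F [ 0.36  0.39 -1.4 ] q6 1.29
shift(tool now) [ 0.0011 -0.0019 -0.0006] turn(tool now) [ 0.0004  0.0019 -0.0021] shift(in target axes) [ 0.0011 -0.0019 -0.0006]
```

servo_tool(motion=[{"linear":[0.001,-0.004,0],"dr":[0,0,-0.002]},{"linear":[0,-0.008,0],"dr":[0,0,0]},{"linear":[0,-0.008,0],"dr":[0,0,0]},{"linear":[0,-0.01,0],"dr":[0,0,0]},{"linear":[0,-0.008,0],"dr":[0,0,0]},{"linear":[0,0,0],"dr":[0,0,0]}])

```text
time: 23.7
tool_pos: [0.3856, -0.2433, 0.2023]
tool_rot: [-0.157, 1.569, -1.983]
force: [0.7, -0.8, -2.1]
finger_gap: 0.139
```

```bash
python3 - <<'E'
from h import *
from bench import cams
plan([.4246,-.2530,.26],LY)
b=cams.get_image('scene');c=cams.get_image('side')
cv2.imwrite('pics/c5.png',np.hstack([cv2.resize(b[235:355,220:353],(400,361),interpolation=cv2.INTER_CUBIC),cv2.resize(c[225:345,165:298],(400,361),interpolation=cv2.INTER_CUBIC)]))
E
```

```text
t 23.7 G [ 0.3856 -0.2433  0.1963] toolYyaw -0.2557 tooly,z [ 0.967 -0.253 -0.   ] [-0.253 -0.967  0.002] gap 0.139 F [ 0.75 -0.77 -2.08] q6 1.26
shift(tool now) [-0.0637  0.0401 -0.0004] turn(tool now) [0.0003 0.002  0.0003] shift(in target axes) [-0.0637  0.0401 -0.0005]
```

View pics/c5.png

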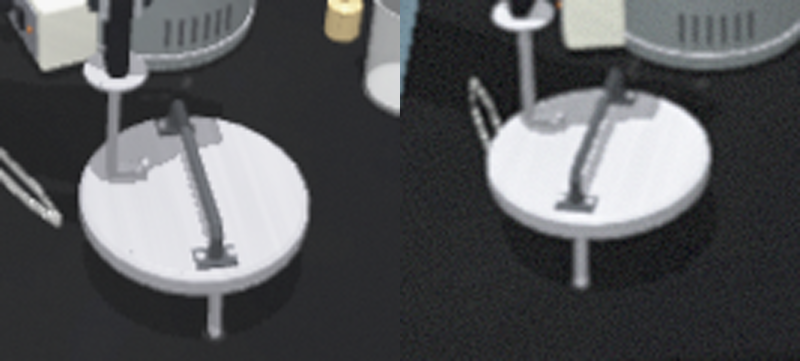

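The crop shows the lid lying flat in the ring in both views, with the hook withdrawn to its left at (115,170) and free of the bar. Now I'll return the lifter.

servo_tool(motion=[{"linear":[-0.015,0,0],"dr":[0,0,0]},{"linear":[-0.03,0,0],"dr":[0,0,0]},{"linear":[-0.03,0,0],"dr":[0,0,0]},{"linear":[-0.03,0,0],"dr":[0,0,0]},{"linear":[0,0,0],"dr":[-0.08,0,0]},{"linear":[0,0,0],"dr":[-0.075,0,0]},{"linear":[0,0,0],"dr":[0,0,0]}])

```text
time: 24.5
tool_pos: [0.3885, -0.2441, 0.3113]
tool_rot: [0.583, 1.568, -1.083]
force: [-0.6, 0.1, -1.8]
finger_gap: 0.142
```

```bash
python3 - <<'E'
from h import *
plan([.4210,.2980,.287],-.102)
E
```

```text
t 24.5 G [ 0.3885 -0.2442  0.3053] toolYyaw -0.0949 tooly,z [ 0.995 -0.095  0.002] [-0.095 -0.995  0.002] gap 0.142 F [-0.58  0.07 -1.81] q6 1.11
shift(tool now) [ 0.017  -0.0191 -0.5428] turn(tool now) [ 0.0071  0.0024 -0.0016] shift(in target axes) [ 0.0183 -0.0229 -0.5426]
```

servo_tool(motion=[{"linear":[0,-0.001,-0.02],"dr":[0.007,0.002,0]},{"linear":[0,-0.002,-0.04],"dr":[0,0,0]},{"linear":[0,-0.002,-0.04],"dr":[0,0,0]},{"linear":[0,-0.002,-0.04],"dr":[0,0,0]},{"linear":[0,-0.002,-0.04],"dr":[0,0,0]},{"linear":[0,-0.002,-0.04],"dr":[0,0,0]},{"linear":[0,-0.002,-0.04],"dr":[0,0,0]},{"linear":[0,-0.002,-0.04],"dr":[0,0,0]}])

```text
time: 25.3
tool_pos: [0.4089, 0.0617, 0.3083]
tool_rot: [0.759, 1.57, -0.941]
force: [0.6, 0.9, -1.2]
finger_gap: 0.144
```

servo_tool(motion=[{"linear":[0,-0.001,-0.04],"dr":[0,0,0]},{"linear":[0,-0.001,-0.04],"dr":[0,0,0]},{"linear":[0,-0.001,-0.04],"dr":[0,0,0]},{"linear":[0,-0.001,-0.04],"dr":[0,0,0]},{"linear":[0,0,-0.03],"dr":[0,0,0]},{"linear":[0,0,0],"dr":[0,0,0]},{"linear":[0,0,0],"dr":[0,0,0]}])

```text
time: 26.0
tool_pos: [0.4294, 0.2644, 0.305]
tool_rot: [-0.758, 1.568, -2.463]
force: [0.8, -0.1, -1.3]
finger_gap: 0.146
```

```bash
python3 - <<'E'
from h import *
plan([.4210,.2980,.25],-.102)
E
```

```text
t 26.0 G [0.4294 0.2643 0.299 ] toolYyaw -0.1339 tooly,z [ 0.991 -0.134 -0.002] [-0.134 -0.991  0.002] gap 0.146 F [ 0.85 -0.11 -1.3 ] q6 2.26
shift(tool now) [ 0.0489 -0.0127 -0.0323] turn(tool now) [-0.0319  0.0017  0.0017] shift(in target axes) [ 0.049  -0.0118 -0.0326]
```

servo_tool(motion=[{"linear":[0,-0.006,-0.016],"dr":[-0.03,0.0017,0.0017]},{"linear":[0,-0.006,-0.016],"dr":[0,0,0]},{"linear":[0.02,0,0],"dr":[0,0,0]},{"linear":[0,0,0],"dr":[0,0,0]}])

```text
time: 26.4
tool_pos: [0.4215, 0.2947, 0.2845]
tool_rot: [0.049, 1.57, -1.633]
force: [-0.4, -0.3, -1.2]
finger_gap: 0.142
```

```bash
python3 - <<'E'
from h import *
plan([.4210,.2982,.25],-.102)
E
```

```text
t 26.4 G [0.4215 0.2947 0.2785] toolYyaw -0.1111 tooly,z [ 0.994 -0.111  0.   ] [-0.111 -0.994  0.001] gap 0.142 F [-0.35 -0.33 -1.24] q6 2.29
shift(tool now) [ 0.0285 -0.0008 -0.0034] turn(tool now) [-0.0091  0.0013 -0.0001] shift(in target axes) [ 0.0285 -0.0008 -0.0034]
```

servo_tool(motion=[{"linear":[0.015,-0.0008,-0.0034],"dr":[-0.009,0.001,0]},{"linear":[0.015,0,0],"dr":[0,0,0]},{"linear":[0.01,0,0],"dr":[0,0,0]},{"linear":[0,0,0],"dr":[0,0,0]}])

```text
time: 26.8
tool_pos: [0.4219, 0.2945, 0.2464]
tool_rot: [1.977, 1.568, 0.297]
force: [0.8, 0.3, -0.7]
finger_gap: 0.142
```

```bash
python3 - <<'E'
from h import *
from bench import cams
import pickle
plan([.4212,.2982,.22],-.102)
m=cams.camera_model('wrist');w=cams.get_image('wrist');cv2.imwrite('pics/w6r.png',w);pickle.dump(m,open('pics/w6.pkl','wb'))
A=np.array([.4195,.2969]);X=np.array([np.cos(-.102),np.sin(-.102)]);
for p in [(-.03,.03),(.054,.03),(.054,-.03),(.034,.007),(.034,-.007)]: print(p,np.array(proj(m,np.r_[A+X*p[0]+np.array([-X[1],X[0]])*p[1],.1])).round(1))
cv2.imwrite('pics/w6.png',cv2.resize(w[110:300,170:350],(600,633),interpolation=cv2.INTER_CUBIC)[:600])
E
```

```text
t 26.8 G [0.4219 0.2945 0.2404] toolYyaw -0.1092 tooly,z [ 0.994 -0.109  0.002] [-0.109 -0.994 -0.001] gap 0.142 F [ 0.85  0.3  -0.68] q6 2.29
shift(tool now) [ 0.0204 -0.0012 -0.0036] turn(tool now) [-0.0072 -0.001  -0.0024] shift(in target axes) [ 0.0204 -0.0011 -0.0036]
(-0.03, 0.03) [215.8 149.6]
(0.054, 0.03) [306.1 148.9]
(0.054, -0.03) [303.3 209.6]
(0.034, 0.007) [284.  173.2]
(0.034, -0.007) [283.7 187.4]
```

View pics/w6.png

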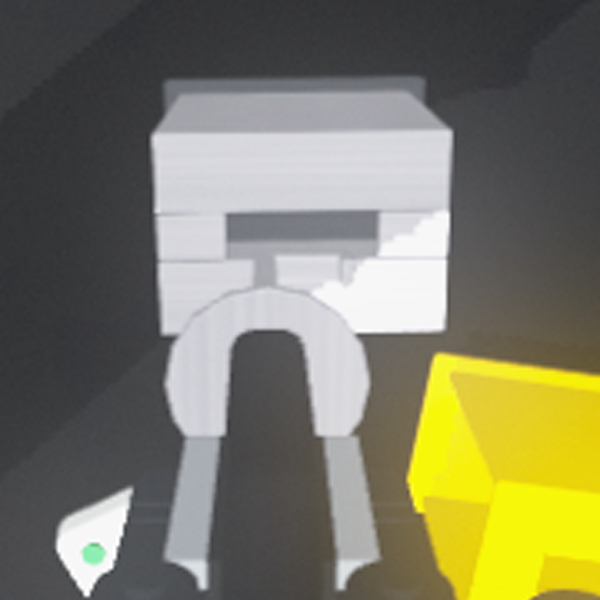

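The wrist crop shows the slot at x 225–380, rows 210–258, with the toe at (275–340, 257–282) just in front of it. The stand's corner at (450,130) is where I predicted it. The toe still has to move a few mm towards +y, so I'll check that.

```bash
python3 - <<'E'
from h import *
import pickle
m=pickle.load(open('pics/w6.pkl','rb'));k=.3;A=np.array([.4195,.2969]);X=np.array([np.cos(-.102),np.sin(-.102)]);Y=np.array([-X[1],X[0]])
z=.2404-.1268
for n,u,v,zz in [('toe rear edge',308,257,z+.008),('toe front edge',308,282,z+.006),('tip',341,268,z+.01),('shank left',253,270,z+.02)]:
    p=onz(m,u*k+170,v*k+110,zz)[:2]-A;print(n,'stand frame mm',(p@X*1e3).round(1),(p@Y*1e3).round(1))
plan([.4212,.2982,.2404],-.102)
E
```

```text
toe rear edge stand frame mm 12.6 -0.5
toe front edge stand frame mm 12.7 -8.1
tip stand frame mm 21.4 -3.1
shank left stand frame mm -2.0 -0.5
t 26.85 G [0.4222 0.2946 0.2413] toolYyaw -0.1091 tooly,z [ 0.994 -0.109  0.003] [-0.109 -0.994 -0.002] gap 0.137 F [ 0.58  0.28 -0.85] q6 2.29
shift(tool now) [ 0.0009 -0.0014 -0.0035] turn(tool now) [-0.0071 -0.0016 -0.0033] shift(in target axes) [ 0.0009 -0.0013 -0.0035]
```

servo_tool(motion=[{"linear":[0,0,-0.004],"dr":[-0.007,-0.001,-0.003]},{"linear":[0,0,0],"dr":[0,0,0]},{"linear":[0,0,0],"dr":[0,0,0]}])

```text
time: 27.15
tool_pos: [0.4235, 0.2988, 0.2497]
tool_rot: [2.403, 1.567, 0.729]
force: [0.2, -0.6, -1.8]
finger_gap: 0.14
```

```bash
python3 - <<'E'
from h import *
plan([.4216,.2986,.2210],-.102)
E
```

```text
t 27.15 G [0.4235 0.2988 0.2437] toolYyaw -0.1028 tooly,z [ 0.995 -0.103  0.002] [-0.103 -0.995 -0.003] gap 0.14 F [ 0.19 -0.63 -1.82] q6 2.29
shift(tool now) [ 0.0227 -0.0019  0.0005] turn(tool now) [-0.0008 -0.0026 -0.0024] shift(in target axes) [ 0.0227 -0.0019  0.0004]
```

Aligned. I'll lower slowly through the slot and watch the force.

servo_tool(motion=[{"linear":[0.008,-0.001,0.0003],"dr":[0,-0.0026,-0.0024]},{"linear":[0.008,0,0],"dr":[0,0,0]},{"linear":[0.008,0,0],"dr":[0,0,0]},{"linear":[0.008,0,0],"dr":[0,0,0]},{"linear":[0,0,0],"dr":[0,0,0]}])

```text
time: 27.65
tool_pos: [0.4223, 0.2988, 0.2147]
tool_rot: [-0.837, 1.57, -2.51]
force: [0.5, -0.3, -1.6]
finger_gap: 0.141
```

```bash
python3 - <<'E'
from h import *
favg(2);plan([.4216,.2986,.1418],-.102)
E
```

```text
Favg [-0.769 -0.142 -0.775  0.     0.024 -0.015] sd [0.19 0.3  0.78 0.02 0.   0.01] eff [ 7.0000e-03 -4.3164e+01  3.5688e+01 -1.3800e-01] sd [0.004 0.251 0.251 0.042]
t 27.75 G [0.4226 0.2991 0.2099] toolYyaw -0.1024 tooly,z [ 0.995 -0.102  0.001] [-0.102 -0.995 -0.001] gap 0.143 F [-0.96  0.16  0.01] q6 2.29
shift(tool now) [ 0.0681 -0.001   0.0006] turn(tool now) [-0.0004 -0.0006 -0.0007] shift(in target axes) [ 0.0681 -0.001   0.0006]
```

servo_tool(motion=[{"linear":[0.01,-0.001,0.0006],"dr":[0,0,0]},{"linear":[0.012,0,0],"dr":[0,0,0]},{"linear":[0.012,0,0],"dr":[0,0,0]},{"linear":[0.01,0,0],"dr":[0,0,0]},{"linear":[0.008,0,0],"dr":[0,0,0]},{"linear":[0.004,0,0],"dr":[0,0,0]},{"linear":[0,0,0],"dr":[0,0,0]}])

```text
time: 28.45
tool_pos: [0.4213, 0.2983, 0.1546]
tool_rot: [2.186, 1.57, 0.513]
force: [-0.1, -0.4, -1.0]
finger_gap: 0.143
```

```bash
python3 - <<'E'
from h import *
favg(2);plan([.4216,.2986,.1418],-.102)
E
```

```text
Favg [ 0.181  0.495 -1.014 -0.02  -0.024  0.018] sd [0.47 0.26 0.05 0.01 0.02 0.02] eff [ 1.0000e-03 -4.3329e+01  3.5339e+01 -1.0300e-01] sd [0.    0.259 0.268 0.039]
t 28.55 G [0.4217 0.2986 0.1494] toolYyaw -0.1025 tooly,z [ 0.995 -0.102  0.001] [-0.102 -0.995 -0.001] gap 0.146 F [-0.29  0.24 -1.07] q6 2.29
shift(tool now) [ 0.0076 -0.0001 -0.    ] turn(tool now) [-0.0005 -0.001  -0.0012] shift(in target axes) [ 0.0076 -0.0001 -0.    ]
```

servo_tool(motion=[{"linear":[0.003,0,0],"dr":[0,0,0]},{"linear":[0.003,0,0],"dr":[0,0,0]},{"linear":[0.0015,0,0],"dr":[0,0,0]},{"linear":[0,0,0],"dr":[0,0,0]}])

```text
time: 28.95
tool_pos: [0.4225, 0.2992, 0.1487]
tool_rot: [2.281, 1.566, 0.608]
force: [-0.2, -1.4, -2.1]
finger_gap: 0.141
```

```bash
python3 - <<'E'
from h import *
favg(3);plan([.4216,.2986,.1418],-.102)
E
```

```text
Favg [ 0.249 -0.033 -1.651  0.009  0.012  0.019] sd [0.3  0.45 0.41 0.01 0.03 0.02] eff [ -0.    -43.433  35.357  -0.063] sd [0.001 0.01  0.012 0.006]
t 29.1 G [0.4226 0.2992 0.143 ] toolYyaw -0.1024 tooly,z [ 0.995 -0.102  0.003] [-0.102 -0.995 -0.003] gap 0.142 F [ 0.56  0.55 -1.6 ] q6 2.29
shift(tool now) [ 0.0012 -0.0009  0.0007] turn(tool now) [-0.0004 -0.003  -0.0034] shift(in target axes) [ 0.0012 -0.0009  0.0007]
```

servo_tool(motion=[{"linear":[0.0012,-0.0005,0.0005],"dr":[0,-0.002,-0.003]},{"linear":[0.001,0,0],"dr":[0,0,0]}])

```text
time: 29.3
tool_pos: [0.4221, 0.2989, 0.1478]
tool_rot: [2.615, 1.569, 0.942]
force: [-3.6, -1.7, 9.5]
finger_gap: 0.143
```

```bash
python3 - <<'E'
from h import *
favg(3);plan([.4216,.2986,.1418],-.102)
E
```

```text
Favg [-2.383 -1.197  4.912 -0.289  0.449  0.021] sd [0.46 0.16 0.81 0.04 0.07 0.03] eff [ -0.074 -40.272  33.924  -1.139] sd [0.022 0.207 0.146 0.073]
t 29.45 G [0.4221 0.2989 0.1418] toolYyaw -0.1024 tooly,z [ 0.995 -0.102  0.001] [-0.102 -0.995 -0.002] gap 0.145 F [-2.82 -1.34  6.03] q6 2.29
shift(tool now) [-0.     -0.0004  0.0003] turn(tool now) [-0.0004 -0.0018 -0.0012] shift(in target axes) [-0.     -0.0004  0.0003]
```

The guard disc rests on the stand at the original height (G z = .1418, upward push about 5 N). I'll release and retreat.

servo_tool(hand=1, motion=[{"linear":[0,0,0],"dr":[0,0,0]},{"linear":[0,0,0],"dr":[0,0,0]},{"linear":[0,0,0],"dr":[0,0,0]},{"linear":[0,0,0],"dr":[0,0,0]},{"linear":[0,0,0],"dr":[0,0,0]},{"linear":[0,0,0],"dr":[0,0,0]}])

```text
time: 30.05
tool_pos: [0.4225, 0.2991, 0.1475]
tool_rot: [2.474, 1.568, 0.801]
force: [-0.5, 0.5, 0.2]
finger_gap: 0.995
```

servo_tool(motion=[{"linear":[-0.01,0,0],"dr":[0,0,0]},{"linear":[-0.03,0,0],"dr":[0,0,0]},{"linear":[-0.03,0,0],"dr":[0,0,0]},{"linear":[-0.03,0,0],"dr":[0,0,0]},{"linear":[0,0,0],"dr":[0,0,0]}])

```text
time: 30.55
tool_pos: [0.4215, 0.2983, 0.2526]
tool_rot: [2.777, 1.57, 1.104]
force: [-0.2, -0.4, -0.2]
finger_gap: 1.003
```

```bash
python3 - <<'E'
from h import *
from bench import cams
plan([.4216,.2986,.25],-.102)
b=cams.get_image('scene');cv2.imwrite('pics/scene9.png',b);c=cams.get_image('side');a=cv2.imread('pics/side0.png')
m=cams.camera_model('wrist');w=cams.get_image('wrist')
A=np.array([.4195,.2969])
print('disc centre px expected',proj(m,np.r_[A,.103]),'handle top',proj(m,np.r_[A,.165]))
print('side handle change',np.abs(c[125:180,205:245].astype(int)-a[125:180,205:245]).mean())
cv2.imwrite('pics/fin.png',np.hstack([cv2.resize(b[140:340,160:340],(405,450)),cv2.resize(w[110:260,180:311],(393,450),interpolation=cv2.INTER_CUBIC)]))
E
```

```text
t 30.55 G [0.4215 0.2983 0.2466] toolYyaw -0.1024 tooly,z [ 0.995 -0.102  0.   ] [-0.102 -0.995 -0.001] gap 1.003 F [-0.21 -0.4  -0.24] q6 2.29
shift(tool now) [-0.0034  0.0001 -0.0003] turn(tool now) [-0.0004 -0.0009 -0.0004] shift(in target axes) [-0.0034  0.0001 -0.0003]
disc centre px expected (np.float64(250.948866120043), np.float64(183.43062403334844)) handle top (np.float64(250.69719004947757), np.float64(204.4784459264606))
side handle change 9.292575757575758
```

No more pictures can be viewed, so the last check is numeric: the handle and the lid against their expected places.

```bash
python3 - <<'E'
from lift import *
from bench import bot
b=cv2.imread('pics/scene9.png');c=cams.get_image('side');a0=cv2.imread('pics/side0.png')
print('scene handle shift px',shift(b,143,166,186,204,5))
import lift;lift.a=a0
print('side handle shift px',shift(c,128,155,216,232,5))
m=cams.camera_model('wrist');w=cv2.cvtColor(cams.get_image('wrist'),cv2.COLOR_BGR2GRAY)
for r in (172,180,188,196):
    x=np.where(w[r,228:274]<110)[0]+228
    print(r,x.min() if len(x) else None,x.max() if len(x) else None)
S=cams.camera_model('scene')
f=onz(S,216*.3325+220-.3,258*.3325+235-.3,.065);print('lid centre from foot (scene, z seat)',(f[:2]+UY*.06).round(4),'ring .4295,-.2719')
s=bot.get_state();print(s['time'],s['finger_gap'],s['force'])
E
```

```text
scene handle shift px (0.125, 0.0, 0.971)
side handle shift px (0.5, 0.125, 0.937)
172 248 259
180 246 260
188 245 261
196 245 261
lid centre from foot (scene, z seat) [ 0.4306 -0.2725] ring .4295,-.2719
30.8 0.9977528523901673 [-0.09381184  0.46291879  0.09411348]
```

```bash
python3 -c "
from bench import ticket
print(ticket.sign_off())"
```

```text
the job is handed in; nothing more can be done
None
```

The lid is seated in the rest ring and the lifter is back in its grey stand; I handed the job in at about 31 s of the 72 s. No verdict was reported.

**Finding the balance:** I tried the lid gently at five places along the loop. It came up level with the hook about 16 mm from the middle, towards the lid's +y end. The front foot rose 29.8 mm for 29.8 mm at the hook, and the lid weighs about 7 N.

**Last checks on the lid:** it lies flat at the height expected for the seat. Its centre measures about 1.3 mm from the ring's, where 7 mm is allowed, and the lifter carried only its own weight before I withdrew it.

**Last checks on the lifter:** the guard disc rested on the stand at the original height. The handle is within 0.5 px of its starting place in both fixed cameras, roughly 1–2 mm. The gripper is open and 6–7 cm above the handle, with no force on it.

**What disagreed or was not checked:**
- Before lowering, a fit to the lid's outline differed from the kinematic and foot-plate estimates by 4–7 mm. I set it aside, and the spigot went into the ring without touching.
- The ring fit from the side camera was poor, so I relied on the scene camera.
- The final picture could not be viewed because the limit of 12 was reached, so the lifter's return was checked by numbers only.
- I did not measure the bystanders at the end; nothing in the forces or the last views suggested they had moved.

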